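# Pack printed brackets, latch the case and slide it to dispatch

### The job

Pack every white printed bracket on the bench into the transport case, then shut the lid fully and turn both orange turnbuttons square across its edge to secure it. Then slide the case along the bench, without lifting it, so that it stands centred and straight in the green tape frame. Leave the black bracket, the mouse and the caliper where they are.

Things in the scene. Friction and masses are not known exactly. Their poses are not given: they have to be found in the camera images.
- bracket0: White 3D-printed bracket, 40 g; three to five of the five are there, the rest are absent (None). They lie on the bench in and about the green frame. Length 99 mm: a bar 90 mm long (its x, from -45 to +45 mm), 24 mm wide, 20 mm high, with an upright round boss 36 mm in diameter and 32 mm high centred at x = +36 mm, at one end. Origin: centre of the bar's underside; z up as it lies.
- bracket1: White 3D-printed bracket, 40 g; three to five of the five are there, the rest are absent (None). They lie on the bench in and about the green frame. Length 99 mm: a bar 90 mm long (its x, from -45 to +45 mm), 24 mm wide, 20 mm high, with an upright round boss 36 mm in diameter and 32 mm high centred at x = +36 mm, at one end. Origin: centre of the bar's underside; z up as it lies.
- bracket2: White 3D-printed bracket, 40 g; three to five of the five are there, the rest are absent (None). They lie on the bench in and about the green frame. Length 99 mm: a bar 90 mm long (its x, from -45 to +45 mm), 24 mm wide, 20 mm high, with an upright round boss 36 mm in diameter and 32 mm high centred at x = +36 mm, at one end. Origin: centre of the bar's underside; z up as it lies.
- bracket3: White 3D-printed bracket, 40 g; three to five of the five are there, the rest are absent (None). They lie on the bench in and about the green frame. Length 99 mm: a bar 90 mm long (its x, from -45 to +45 mm), 24 mm wide, 20 mm high, with an upright round boss 36 mm in diameter and 32 mm high centred at x = +36 mm, at one end. Origin: centre of the bar's underside; z up as it lies.
- bracket4: White 3D-printed bracket, 40 g; three to five of the five are there, the rest are absent (None). They lie on the bench in and about the green frame. Length 99 mm: a bar 90 mm long (its x, from -45 to +45 mm), 24 mm wide, 20 mm high, with an upright round boss 36 mm in diameter and 32 mm high centred at x = +36 mm, at one end. Origin: centre of the bar's underside; z up as it lies.
- case: Loose open-topped grey transport case with black inner floor, 160 mm (x) by 320 mm (y) by 70 mm high, walls 6 mm, floor 6 mm, about 0.85 kg in all. Origin: centre of its underside. The lid hinge is on its +x wall; two black blocks that carry the turnbuttons stick out of the top of its -x wall (the robot's side) as far as x = -117 mm. It starts in the blue frame.
- lid (a joint): Blue lid 160 by 320 by 8 mm, hinged along the case's +x rim; 0 = shut flush, grows as it opens up (1.57 = upright), limit 1.85 rad. It starts open at about 1.5 to 1.75; its stiff hinge stays where it is left.
- lid_hinge (a point): Middle of the lid's hinge line, at the lid's underside (at x = +80 mm, z = 70.5 mm in the case). Moves with the lid: the lid reaches from here 160 mm along the lid's own -x; its own +z is the outer face's normal (up when shut).
- lid_handle (a point): Top centre of the black grip bar on the lid's outer face: the bar is 60 mm long (lid's x), 16 mm wide (y), 30 mm tall, in the middle of the lid. When shut its top is 108.5 mm above the bench, over the case's centre, and the lid's face is 30 mm lower.
- latch_left (a joint): Orange turnbutton on the left (case +y) block: 0 = along the front edge, clear of the lid; 1.57 = square across the lid's edge (secured); grows anticlockwise seen from above. Range -0.1 to 1.62 rad. Starts at 0.1 to 0.35.
- latch_right (a joint): Orange turnbutton on the right (case -y) block: 0 = along the front edge, clear of the lid; 1.57 = square across the lid's edge (secured); grows anticlockwise seen from above. Range -0.1 to 1.62 rad. Starts at 0.1 to 0.35.
- latch_left_top (a point): Top of the left turnbutton, on its vertical pivot (at x = -102 mm, y = +75 mm, z = 99 mm in the case). The button is a bar 70 mm long (its own y), 12 mm wide (its own x), 18 mm tall below this point; its underside is 2.5 mm above the shut lid's face.
- latch_right_top (a point): Top of the right turnbutton, on its vertical pivot (at x = -102 mm, y = -75 mm, z = 99 mm in the case). The button is a bar 70 mm long (its own y), 12 mm wide (its own x), 18 mm tall below this point; its underside is 2.5 mm above the shut lid's face.
- start_frame: Blue tape rectangle, 210 mm (x) by 345 mm (y), flat on the bench, where the case starts. Origin: its centre.
- target_frame: Green tape rectangle, 210 mm (x) by 345 mm (y), flat on the bench, for the case body (160 by 320 mm, without the turnbutton blocks) to stand centred in, turnbuttons towards the robot. Origin: its centre; axes as those of the case that stands straight in it.
- black_bracket: Black bracket of the same shape, to be left alone.
- mouse: Black computer mouse, 105 x 58 x 32 mm, to be left alone. Origin: centre of its underside.
- caliper: Steel digital caliper with dark blue head, 200 x 55 mm, lying beyond the work, to be left alone. Origin: underside of its beam's middle.
Things that resemble listed ones, but are neither listed nor needed, are in the scene too. What is shaped like the bracket0 but red is not meant.

How it is judged:
By the outcome, as a careful person would: the job done as asked, in the order asked, and still so for the second after the job is handed in, with the robot touching nothing.
Of bracket0, bracket1, bracket2, bracket3, bracket4 only 3 to 5 are there at a start; the rules pass over those that are not, and their reading is None.
At some moment in a run one of bracket0, bracket1, bracket2, bracket3, bracket4 may be knocked a few centimetres aside while the robot is not near it.
Once in a run the grip may slacken for a moment while it holds something.
It also fails if it takes over 208 s, if anything falls off the work surface, if the arm or the gripper's body presses on something with over 40 N, if the wrist force passes 120 N, or if a joint passes its speed limit or range.

### The arm

A 6-joint arm with a two-finger parallel gripper is mounted at the origin on the work surface. World frame = base frame: x ahead of the robot, y to its left, z up, the work surface at z = 0. Lengths are in m, angles in rad, forces in N, time in s.
With the tool pointing down it reaches from about 0.35 to 0.975 m from the base axis. Payload 4.9 kg.
Tool frame: the origin (TCP) lies on the centre line of the jaws, within the pads' length; the fingertips stand tips_ahead ahead of it and the grasp point (between the pads) lies 3 mm ahead of it (tips_ahead is the distance from the TCP to the fingertips, in m); z points along the fingers, y is the direction in which the jaws open and shut (so a half turn about z gives the same grasp; the last joint's range is limited). The gripper opens to 85 mm and grips with 20 to 120 N. Pads are 22 mm wide; open, the fingers measure 114 mm over their backs; the gripper's body (76 mm by 85 mm) begins 54 mm behind the grasp point. The pads swing forward as they close: fully open they stand 13 mm farther back than shut.
Start: joints at [-1.231, 0.053, 1.613, -0, 1.476, -0.119], TCP at [0.277, -0.56, 0.253] pointing down, gripper open.
Joint ranges: [-3.01, 3.01], [-1.01, 2.22], [0.06, 2.58], [-1.02, 4.17], [0.09, 2.62], [-3.14, 3.14]. Speed limits (rad/s): [2.57, 2.57, 3.14, 3.14, 3.14, 3.14].

### API

Orientations are given as [roll, pitch, yaw] about the fixed x, y, z axes, in that order (R = Rz(yaw) Ry(pitch) Rx(roll)).
In Python, from station import * gives the robot as it stands. The module is installed in compiled form; this text tells all that it offers.
- The arm moves only by the tool arm_command, never from a script. Its argument "moves" is a list of rows, each a list of 3 entries, a list of its own where there are three numbers: the shift along the world's x, y, z in m, then the turn about the world's z in degrees, then the gripper command: -1 is fully open, 1 is shut, values between are in proportion. In form: [[[x, y, z], twist, jaw], ...]. A call has 1 to 8 rows; each row is the pose to reach, as a shift and turn from the pose commanded when the call began; what a row does not reach only later rows make up. A row lasts 1/8 s, in which the tool goes at most 62.5 mm and 10.7 degrees, less where a joint would pass 70% of its speed; a pose out of reach is approached as far as the arm can. A call with a gripper value outside its range is refused whole. The fingers move at their own pace and stop on an object; the grip force is fixed at half the most. Time passes only in rows, so rows that repeat a pose let the fingers close. It gives the time, the measured TCP pose, the force and the opening at its end, in the units of the state.
- state(): the state, without advancing time (a new reading comes with each control period).
- snapshot(name): name is "scene" or "top"; returns a dict with "img" (384x512x3 uint8, red, green, blue), "camera_matrix" (3x3 intrinsics, pixels), "pose" (4x4, takes a point from camera to world coordinates). Camera axes: x right, y down, z forward; pixel columns grow to the right and rows downward; lengths in m; the calibration is good to about 2 mm. A picture is of the moment at which its call begins. There is no depth.
- hand_in(): hands the job in, once; it reports no verdict.
Trained networks look in the newest picture that a camera, given by its name, has taken for a name from the list of things; names that differ only in an ending like _2 or _b are one class to them, and where a whole thing is asked for, a point or a joint stands for the part that bears it (a point fixed in the world has none). Each returns a list of dicts, best first, with "p" (0 to 1); they miss things now and then, are a little off and sometimes report something else, mostly with a low value. They report only what shows in the picture. A call takes as long as a camera call. They do not tell look-alikes from the thing itself.
- look_for(camera, name): "point" ([column, row] in pixels, amid what is visible of it).
The state is a dict: "t": time; "qpos": joint angles; "joint_vel": joint speeds; "joint_torque": joint torques, N m; "ee_pos": TCP position; "orientation": TCP orientation; "contact_force": force on the tool from outside, world axes, zero at the start; "wrist_torque": the same for the moment, N m; "opening": finger opening in m.
Only numpy, scipy, OpenCV 4.12 (cv2) and the standard library are available. Lean on these libraries where they do the work, as an engineer would, in place of code of your own. Each camera call takes 0.05 s, during which the arm holds its last target.

## Working session

There is one attempt and no reset: what is moved stays moved. The work goes in short steps, Python scripts to look and compute and a tool call to move; the robot and the scene stay as the last step left them, time stands still between calls to the robot, and variables do not carry over. Pictures are saved under pics/ and viewed, and the job is handed in when it is done.

Besides the shell and the picture viewer there is one more tool, called after "Call:" as name(argument=value, ...) on one line, values as JSON. arm_command: Moves the arm, as the interface text tells. Its arguments: {"type":"object","properties":{"moves":{"type":"array","items":{"type":"array"}}},"required":["moves"]}

```bash
mkdir -p pics
cat > h.py <<'E'
from station import *
import numpy as np, cv2
def shot(cam,name):
    s=snapshot(cam); im=s["img"][:,:,::-1]
    cv2.imwrite(f"pics/{name}.png",cv2.resize(im,(800,600),interpolation=cv2.INTER_CUBIC))
    np.savez(f"pics/{name}.npz",img=s["img"],K=s["camera_matrix"],T=s["pose"]); return s
def px2w(s,uv,z):
    K=s["camera_matrix"];T=s["pose"]
    d=T[:3,:3]@np.linalg.inv(K)@np.array([uv[0],uv[1],1.]); o=T[:3,3]
    return o+d*(z-o[2])/d[2]
def w2px(s,p):
    K=s["camera_matrix"];T=s["pose"]
    c=T[:3,:3].T@(np.array(p)-T[:3,3]); c=K@c; return c[:2]/c[2]
E
python3 - <<'E'
from h import *
np.set_printoptions(precision=4,suppress=True)
for k,v in state().items(): print(k,np.round(v,4))
for c in("scene","top"):
    s=shot(c,c+"0"); print(c,s["camera_matrix"],s["pose"])
    for n in ["bracket0","case","lid_handle","latch_left_top","latch_right_top","black_bracket","mouse","caliper","target_frame","start_frame","lid_hinge"]:
        print(n,[(np.round(r["point"],1),round(r["p"],2)) for r in look_for(c,n)])
E
```

```text
t 0.0
qpos [-1.231   0.0533  1.6143 -0.      1.476  -0.119 ]
joint_vel [ 0.0015  0.002   0.0002  0.0012 -0.0004  0.0005]
joint_torque [ -0.0007 -39.3677 -37.0178  -0.0002   0.0072   0.    ]
ee_pos [ 0.2766 -0.5598  0.2521]
orientation [-3.1396 -0.0002  0.4588]
contact_force [0.0214 0.7302 0.3379]
wrist_torque [ 0.0369  0.0059 -0.0225]
opening 0.0855
scene [[498.8399   0.     262.7733]
 [  0.     498.8399 190.2041]
 [  0.       0.       1.    ]] [[ 0.1935  0.6612 -0.7248  1.5886]
 [ 0.981  -0.1381  0.1359 -0.196 ]
 [-0.0102 -0.7374 -0.6754  1.0725]
 [ 0.      0.      0.      1.    ]]
bracket0 [(array([370.8, 195.9]), 0.84), (array([324.1, 200.4]), 0.83), (array([284.3, 204.3]), 0.78), (array([350.4, 206.5]), 0.65), (array([307.1, 206.4]), 0.58), (array([372.1, 257.5]), 0.57), (array([239.2, 172.2]), 0.48)]
case [(array([191.2, 218.1]), 0.81)]
lid_handle [(array([187.6, 215.6]), 0.76), (array([317.2, 226.1]), 0.55)]
latch_left_top [(array([187. , 213.6]), 0.71)]
latch_right_top [(array([170.1, 185.4]), 0.67)]
black_bracket [(array([395.4, 185.5]), 0.57)]
mouse [(array([100.6, 237.9]), 
[... 492 characters left out ...]
[236.8, 201.5]), 0.82), (array([273. , 258.3]), 0.81), (array([195.3, 203.8]), 0.67), (array([153.1, 195.3]), 0.63), (array([172.1, 187.2]), 0.57), (array([177.3, 128.7]), 0.56)]
case [(array([325.9, 183.5]), 0.92)]
lid_handle [(array([333.2, 158.5]), 0.83)]
latch_left_top [(array([295.7, 221.2]), 0.64)]
latch_right_top [(array([340.6, 224.4]), 0.4)]
black_bracket [(array([120.5, 209.6]), 0.84), (array([323.7, 183.8]), 0.58)]
mouse [(array([399.1, 196. ]), 0.81)]
caliper [(array([253.2, 131.1]), 0.63)]
target_frame [(array([192. , 227.7]), 0.64)]
start_frame [(array([271.1, 215. ]), 0.73), (array([322.8, 183.9]), 0.17)]
lid_hinge [(array([332.1, 159. ]), 0.81), (array([344.4, 226.7]), 0.35)]
```

View pics/scene0.png

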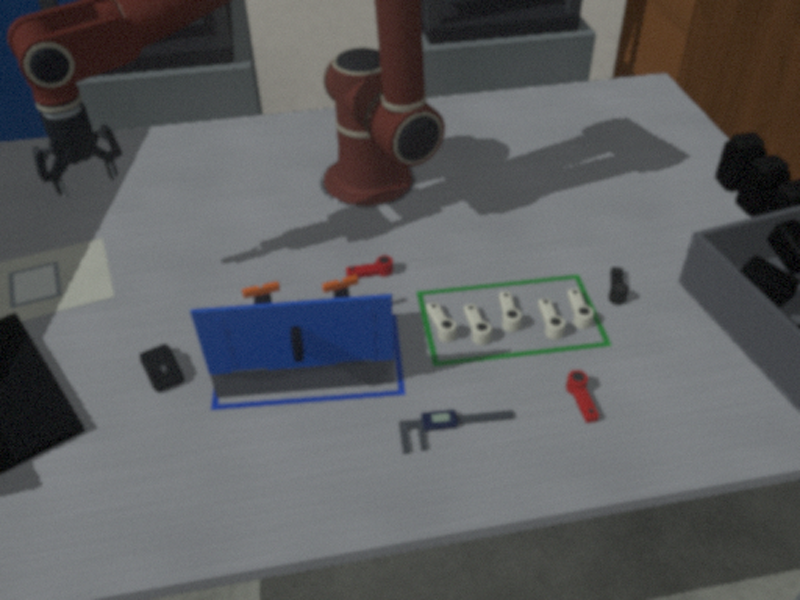

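View pics/top0.png

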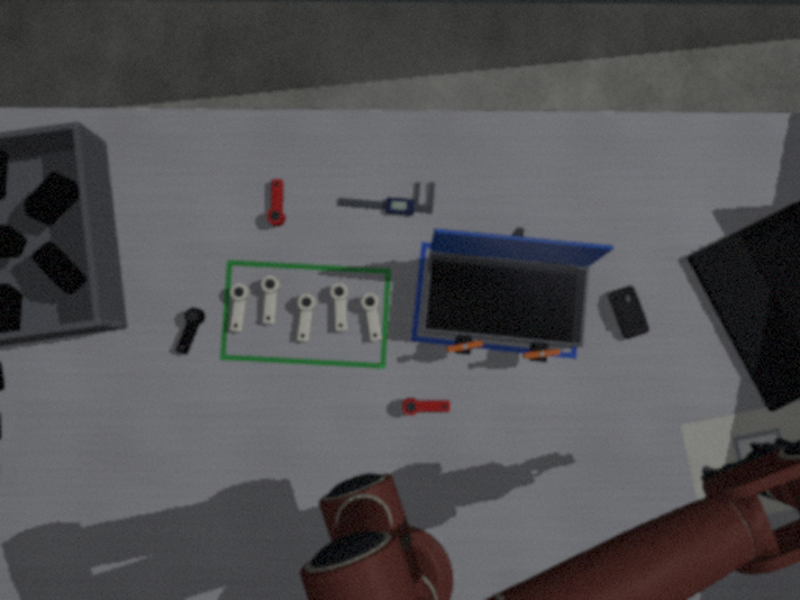

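Run:
```python
import numpy as np,cv2
d=np.load('pics/top0.npz')['img'][:,:,::-1]
cv2.imwrite('pics/t0a.png',cv2.resize(d[110:280,90:260],(800,800),interpolation=cv2.INTER_CUBIC)[:600])
cv2.imwrite('pics/t0b.png',cv2.resize(d[110:260,250:450],(800,600),interpolation=cv2.INTER_CUBIC))
```

```text
(no output)
```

View pics/t0a.png

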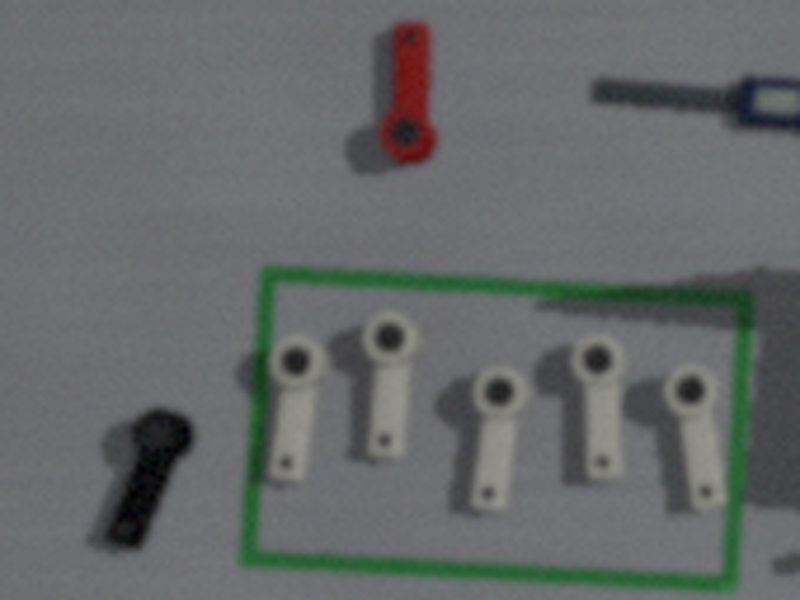

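View pics/t0b.png

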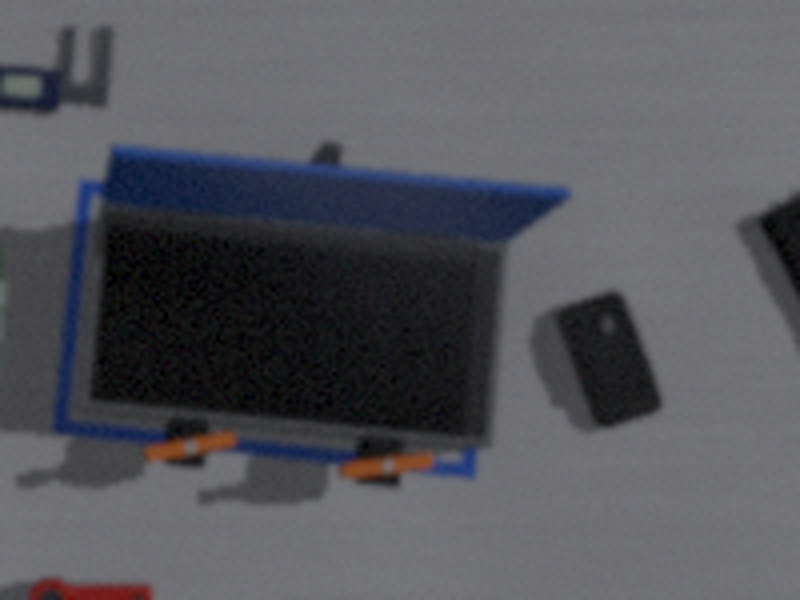

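```bash
cat > geo.py <<'E'
from h import *
def load(n):
    d=np.load(f"pics/{n}.npz"); return dict(img=d["img"],camera_matrix=d["K"],pose=d["T"])
def case_from_pivots(L,R):
    v=L-R; yaw=np.arctan2(-v[0],v[1]); m=(L+R)/2
    c,s=np.cos(yaw),np.sin(yaw); return m[:2]+102e-3*np.array([c,s]),yaw,np.linalg.norm(v[:2])
def c2w(case,p):
    (x,y),yaw=case[0],case[1]; c,s=np.cos(yaw),np.sin(yaw)
    return np.array([x+c*p[0]-s*p[1],y+s*p[0]+c*p[1],p[2]])
E
python3 - <<'E'
from geo import *
import station
print([n for n in dir(station) if not n.startswith('__')])
np.set_printoptions(precision=4,suppress=True)
s=load("top0")
f=lambda q:(90+q[0]/4.706-.5,110+q[1]/4.706-.5)
for n,a,b in [("A",(296,361),(286,462)),("B",(390,337),(384,440)),("C",(499,391),(488,493)),("D",(597,359),(602,462)),("E",(690,390),(706,491)),("K",(162,435),(125,530))]:
    A=px2w(s,f(a),.032);B=px2w(s,f(b),.020);v=(A-B)[:2];yaw=np.arctan2(v[1],v[0])
    o=A[:2]-.036*np.array([np.cos(yaw),np.sin(yaw)])
    print(n,A[:2],B[:2],np.linalg.norm(v),"org",o,"yaw",np.degrees(yaw))
g=lambda q:(250+q[0]/4-.5,110+q[1]/4-.5)
case=case_from_pivots(px2w(s,g((190,447)),.099),px2w(s,g((388,466)),.099)); print(case,np.degrees(case[1]))
for p in [(-.074,.154,.006),(-.074,-.154,.006),(.074,.154,.006),(.074,-.154,.006),(-.08,.16,.07),(-.08,-.16,.07),(.08,.16,.07),(.08,-.16,.07)]:
    u=w2px(s,c2w(case,p)); print(p,(u-[250,110]+.5)*4)
# frames
for q in [(266,274),(749,299),(733,582),(247,559)]: print("G",px2w(s,f(q),0)[:2])
for q in [(92,188),(64,425),(470,468)]: print("B",px2w(s,g(q),0)[:2])
print([n for n in (px2w(s,(120.5,209.6),.03),px2w(s,(399,196),.03))])
E
```

```text
['Unreachable', 'hand_in', 'look_for', 'snapshot', 'state', 'tips_ahead']
A [0.5795 0.3353] [0.5114 0.3434] 0.0685413542827125 org [0.5437 0.3395] yaw -6.7385372280611415
B [0.5962 0.2719] [0.5268 0.2768] 0.06957076927533956 org [0.5603 0.2744] yaw -4.103763823542564
C [0.5599 0.1972] [0.4911 0.2053] 0.06924004317996658 org [0.5241 0.2014] yaw -6.659447886130119
D [0.5821 0.1311] [0.5127 0.1279] 0.06943106403120416 org [0.5461 0.1294] yaw 2.6440862423971567
E [0.5614 0.0678] [0.4934 0.0568] 0.06885365714093895 org [0.5258 0.0621] yaw 9.178619912489498
K [0.5286 0.4249] [0.4645 0.4518] 0.06960993541164655 org [0.4955 0.4388] yaw -22.780543445077285
(array([ 0.5643, -0.2042]), np.float64(-0.08949283506760956), np.float64(0.1501611833698464)) -5.1275617460344
(-0.074, 0.154, 0.006) [ 85.7036 405.0957]
(-0.074, -0.154, 0.006) [465.1493 441.4559]
(0.074, 0.154, 0.006) [102.607 224.492]
(0.074, -0.154, 0.006) [479.2616 260.2944]
(-0.08, 0.16, 0.07) [ 79.8255 408.7721]
(-0.08, -0.16, 0.07) [492.4329 448.3175]
(0.08, 0.16, 0.07) [ 98.9798 204.6144]
(0.08, -0.16, 0.07) [508.1565 243.4744]
G [0.6432 0.3652]
G [0.6277 0.0289]
G [0.4315 0.0385]
G [0.4453 0.3735]
B [ 0.6827 -0.0489]
B [ 0.4883 -0.0268]
B [ 0.4555 -0.3561]
[array([0.5042, 0.4357, 0.03  ]), array([ 0.5531, -0.452 ,  0.03  ])]
```

Call:
arm_command(moves=[[[0.02,0.055,0],0,-0.2],[[0.045,0.11,0],-4,-0.2],[[0.065,0.165,0],-8,-0.2],[[0.09,0.22,0],-12,-0.2],[[0.11,0.275,0],-17,-0.2],[[0.135,0.33,0],-17,-0.2],[[0.155,0.385,0],-17,-0.2],[[0.175,0.44,0],-17,-0.2]])

```text
t: 2.2
ee_pos: [0.4522, -0.1185, 0.2537]
orientation: [3.141, -0.001, 0.162]
contact_force: [1.2, 0.0, 0.3]
opening: 0.0512
```

Call:
arm_command(moves=[[[0.02,0.05,-0.02],0,-0.2],[[0.04,0.1,-0.05],0,-0.2],[[0.06,0.15,-0.09],0,-0.2],[[0.074,0.182,-0.13],0,-0.2],[[0.074,0.182,-0.15],0,-0.2],[[0.074,0.182,-0.15],0,-0.2]])

```text
t: 2.95
ee_pos: [0.5242, 0.0622, 0.1012]
orientation: [-3.141, 0.005, 0.163]
contact_force: [-0.7, -0.8, -0.6]
opening: 0.0513
```

```bash
cat > st.py <<'E'
from h import *
def p():
    s=state(); print("t",round(s["t"],2),"pos",np.round(s["ee_pos"],4),"rpy",np.round(np.degrees(s["orientation"]),1),"F",np.round(s["contact_force"],1),"op",round(s["opening"],4)); return s
if __name__=="__main__": p()
E
python3 st.py
```

```text
t 2.95 pos [0.5242 0.0622 0.1012] rpy [-180.     0.3    9.3] F [-0.7 -0.8 -0.6] op 0.0513
```

Call:
arm_command(moves=[[[0.002,0,-0.04],0,-0.2],[[0.002,0,-0.068],0,-0.2],[[0.002,0,-0.073],0,-0.2],[[0.002,0,-0.073],0,1],[[0.002,0,-0.073],0,1],[[0.002,0,-0.073],0,1],[[0.002,0,-0.073],0,1],[[0.002,0,-0.073],0,1]])

```text
t: 3.95
ee_pos: [0.5296, 0.0615, 0.0327]
orientation: [3.141, -0.004, 0.162]
contact_force: [-1.1, -0.3, 6.3]
opening: 0.0222
```

Run:
```python
from geo import *
import st; st.p()
case=(np.array([0.5643,-0.2042]),-0.0895)
for y in (.1,.05,0,-.05,-.1): print(y,np.round(c2w(case,(-.005,y,0)),4))
shot("top","t1");
```

```text
t 3.95 pos [0.5296 0.0615 0.0327] rpy [179.9  -0.2   9.3] F [-1.1 -0.3  6.3] op 0.0222
0.1 [ 0.5683 -0.1042  0.    ]
0.05 [ 0.5638 -0.154   0.    ]
0 [ 0.5593 -0.2038  0.    ]
-0.05 [ 0.5549 -0.2536  0.    ]
-0.1 [ 0.5504 -0.3034  0.    ]
```

View pics/t1.png

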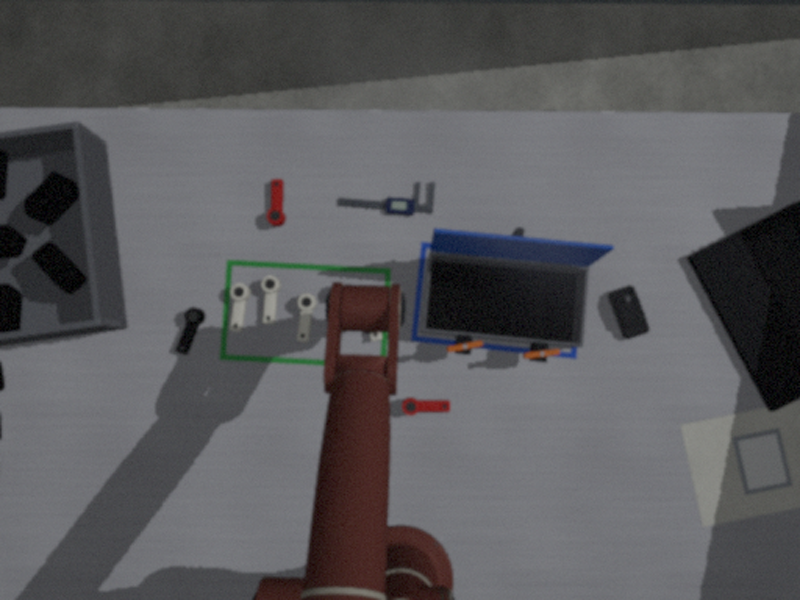

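Call:
arm_command(moves=[[[0,0,0.04],0,1],[[0,0,0.09],0,1],[[0,0,0.13],0,1],[[0.004,-0.05,0.145],-5,1],[[0.008,-0.11,0.145],-10,1],[[0.012,-0.17,0.145],-14.5,1],[[0.016,-0.23,0.145],-14.5,1],[[0.02,-0.29,0.145],-14.5,1]])

```text
t: 5.0
ee_pos: [0.5477, -0.2303, 0.1759]
orientation: [3.141, -0.001, -0.091]
contact_force: [1.1, 0.7, -0.0]
opening: 0.0222
```

Call:
arm_command(moves=[[[0.004,-0.055,0],0,1],[[0.006,-0.075,0],0,1],[[0.006,-0.075,0],0,1]])

```text
t: 5.38
ee_pos: [0.5537, -0.304, 0.1753]
orientation: [-3.141, 0.0, -0.093]
contact_force: [-0.3, -0.8, 0.4]
opening: 0.0224
```

Run:
```python
from h import *
import st; st.p()
shot("top","t2");shot("scene","s2")
```

```text
t 5.38 pos [ 0.5537 -0.304   0.1753] rpy [-180.     0.    -5.3] F [-0.3 -0.8  0.4] op 0.0224
```

View pics/t2.png

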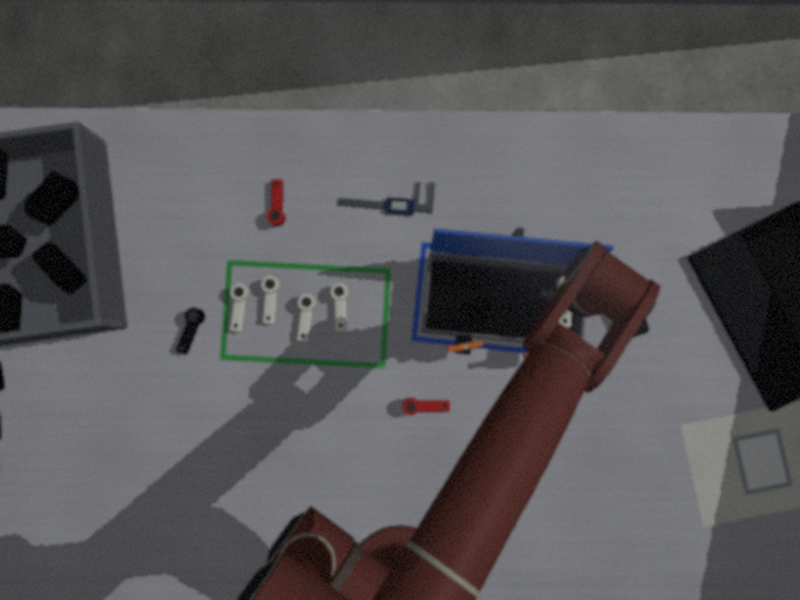

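View pics/s2.png

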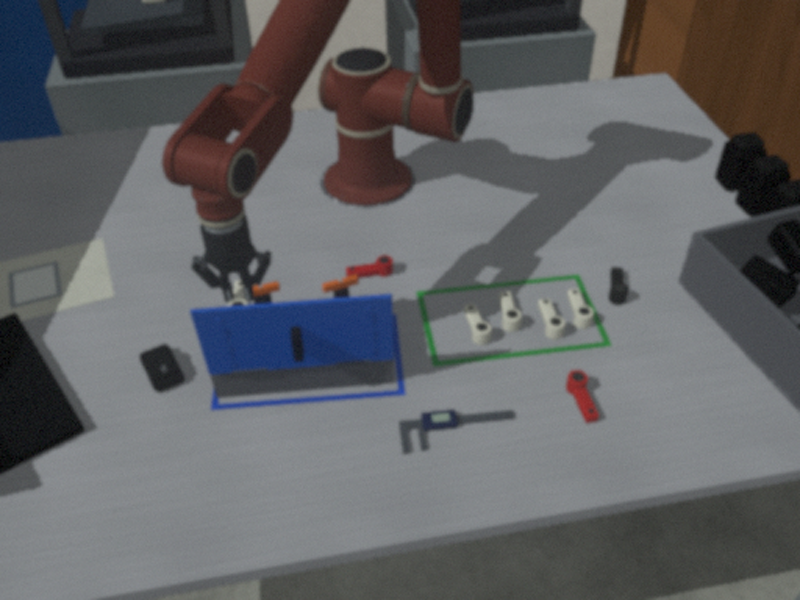

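Call:
arm_command(moves=[[[0.001,0,-0.05],0,1],[[0.001,0,-0.1],0,1],[[0.001,0,-0.125],0,1],[[0.001,0,-0.132],0,1],[[0.001,0,-0.132],0,1],[[0.001,0,-0.132],0,-0.1],[[0.001,0,-0.132],0,-0.1],[[0.001,0,-0.132],0,-0.1]])

```text
t: 6.48
ee_pos: [0.5553, -0.3037, 0.0443]
orientation: [3.141, -0.001, -0.091]
contact_force: [-0.2, 0.4, 0.7]
opening: 0.0472
```

Call:
arm_command(moves=[[[0,0,0.04],0,-0.1],[[0,0,0.09],0,-0.1],[[0,0,0.14],0,-0.1],[[0,0.06,0.14],4,-0.1],[[-0.001,0.12,0.14],8,-0.1],[[-0.003,0.18,0.14],8,-0.1],[[-0.003,0.24,0.14],8,-0.2],[[-0.006,0.3,0.14],8,-0.2]])

```text
t: 7.48
ee_pos: [0.5487, -0.0016, 0.1839]
orientation: [3.141, -0.001, 0.048]
contact_force: [0.0, 0.3, 0.2]
opening: 0.0509
```

Run:
```python
from h import *
import st; st.p()
shot("top","t3")
```

```text
t 7.47 pos [ 0.5487 -0.0016  0.1839] rpy [ 1.8e+02 -1.0e-01  2.8e+00] F [0.  0.3 0.2] op 0.0509
```

View pics/t3.png

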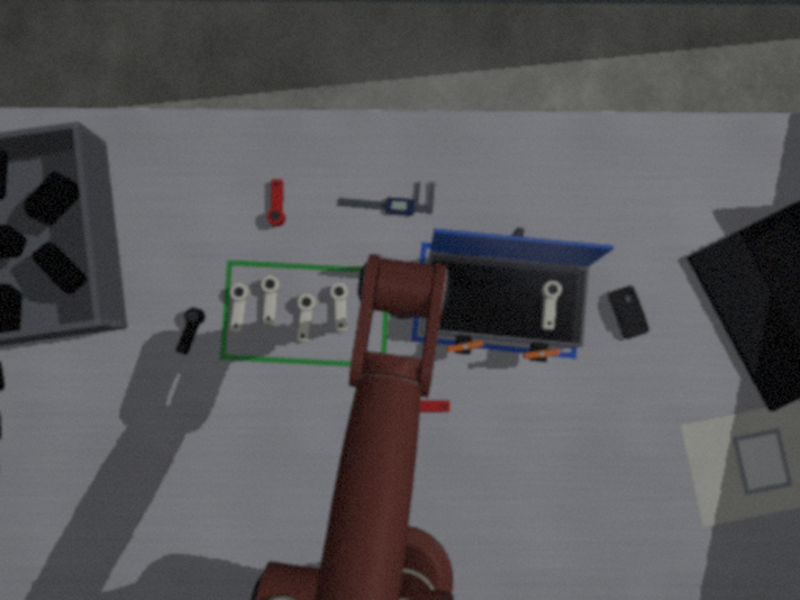

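Call:
arm_command(moves=[[[0,0.06,-0.03],0,-0.2],[[0,0.115,-0.07],0,-0.2],[[0,0.131,-0.11],0,-0.2],[[0,0.131,-0.14],0,-0.2],[[0,0.131,-0.149],0,-0.2],[[0,0.131,-0.149],0,1],[[0,0.131,-0.149],0,1],[[0,0.131,-0.149],0,1]])

```text
t: 8.52
ee_pos: [0.5502, 0.1274, 0.0361]
orientation: [-3.141, -0.003, 0.048]
contact_force: [-0.4, -0.2, 2.2]
opening: 0.0216
```

Call:
arm_command(moves=[[[0,0,0],0,1],[[0,0,0.05],0,1],[[0,0,0.1],0,1],[[0,-0.03,0.14],0,1],[[0.001,-0.09,0.14],-4,1],[[0.002,-0.15,0.14],-8,1],[[0.004,-0.21,0.14],-8,1],[[0.006,-0.27,0.14],-8,1]])

```text
t: 9.52
ee_pos: [0.5545, -0.1441, 0.1744]
orientation: [-3.141, -0.001, -0.091]
contact_force: [0.3, 0.6, -1.0]
opening: 0.0219
```

Call:
arm_command(moves=[[[0.003,-0.06,0],0,1],[[0.006,-0.113,0],0,1],[[0.006,-0.113,0],0,1]])

```text
t: 9.9
ee_pos: [0.5604, -0.2587, 0.1743]
orientation: [3.141, -0.0, -0.096]
contact_force: [0.0, 0.5, 0.0]
opening: 0.0216
```

Call:
arm_command(moves=[[[-0.001,0.004,-0.05],0,1],[[-0.001,0.004,-0.1],0,1],[[-0.001,0.004,-0.123],0,1],[[-0.001,0.004,-0.131],0,1],[[-0.001,0.004,-0.131],0,1],[[-0.001,0.004,-0.131],0,-0.1],[[-0.001,0.004,-0.131],0,-0.1],[[-0.001,0.004,-0.131],0,-0.1]])

```text
t: 10.9
ee_pos: [0.5601, -0.2515, 0.0438]
orientation: [3.141, -0.001, -0.091]
contact_force: [-0.2, -0.2, -0.1]
opening: 0.0474
```

Call:
arm_command(moves=[[[0,0,0.04],0,-0.1],[[0,0,0.09],0,-0.1],[[0,0,0.14],0,-0.1],[[0,0.06,0.14],0,-0.1],[[-0.005,0.12,0.14],0,-0.1],[[-0.01,0.18,0.14],0,-0.1],[[-0.015,0.24,0.14],0,-0.2],[[-0.02,0.3,0.14],-1.5,-0.2]])

```text
t: 11.9
ee_pos: [0.5394, 0.0505, 0.1837]
orientation: [-3.141, -0.001, -0.118]
contact_force: [0.7, -0.0, -0.0]
opening: 0.051
```

Run:
```python
from h import *
import st; st.p()
shot("top","t4")
```

```text
t 11.9 pos [0.5394 0.0505 0.1837] rpy [-1.8e+02 -1.0e-01 -6.8e+00] F [ 0.7 -0.  -0. ] op 0.051
```

View pics/t4.png

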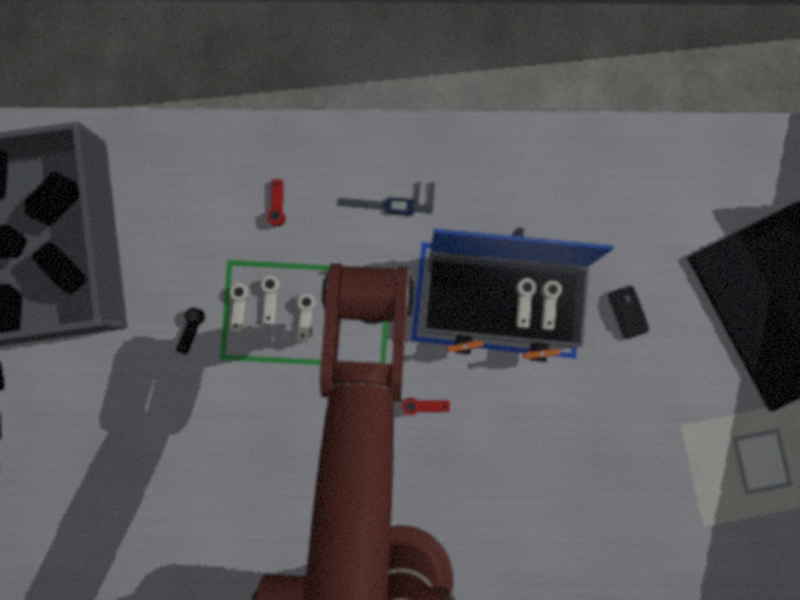

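Call:
arm_command(moves=[[[-0.004,0.06,-0.02],0,-0.2],[[-0.008,0.115,-0.05],0,-0.2],[[-0.011,0.151,-0.09],0,-0.2],[[-0.011,0.151,-0.13],0,-0.2],[[-0.011,0.151,-0.148],0,-0.2],[[-0.011,0.151,-0.148],0,-0.2],[[-0.011,0.151,-0.148],0,1],[[-0.011,0.151,-0.148],0,1]])

```text
t: 12.95
ee_pos: [0.5307, 0.1996, 0.0379]
orientation: [-3.14, -0.004, -0.118]
contact_force: [0.9, 0.0, -0.1]
opening: 0.0213
```

Call:
arm_command(moves=[[[0,0,0],0,1],[[0,0,0],0,1],[[0,0,0.05],0,1],[[0,0,0.1],0,1],[[0.002,-0.04,0.14],1.6,1],[[0.006,-0.1,0.14],1.6,1],[[0.01,-0.16,0.14],1.6,1],[[0.015,-0.22,0.14],1.6,1]])

```text
t: 13.95
ee_pos: [0.5438, -0.0222, 0.1762]
orientation: [-3.142, -0.002, -0.089]
contact_force: [0.6, 0.1, -0.3]
opening: 0.0216
```

Call:
arm_command(moves=[[[0.006,-0.06,0],0,1],[[0.012,-0.12,0],0,1],[[0.019,-0.18,0],0,1],[[0.021,-0.185,0],0,1],[[0.021,-0.185,0],0,1]])

```text
t: 14.58
ee_pos: [0.5647, -0.2054, 0.1754]
orientation: [-3.141, -0.0, -0.09]
contact_force: [0.6, 0.4, -0.9]
opening: 0.0212
```

Call:
arm_command(moves=[[[-0.001,0.002,-0.05],0,1],[[-0.001,0.002,-0.1],0,1],[[-0.001,0.002,-0.123],0,1],[[-0.001,0.002,-0.131],0,1],[[-0.001,0.002,-0.131],0,1],[[-0.001,0.002,-0.131],0,-0.1],[[-0.001,0.002,-0.131],0,-0.1],[[-0.001,0.002,-0.131],0,-0.1]])

```text
t: 15.58
ee_pos: [0.564, -0.2033, 0.0447]
orientation: [3.141, -0.001, -0.089]
contact_force: [-0.4, 0.3, 0.4]
opening: 0.0471
```

Call:
arm_command(moves=[[[0,0,0.04],0,-0.1],[[0,0,0.09],0,-0.1],[[0,0,0.14],0,-0.1],[[0,0.06,0.14],0,-0.1],[[0,0.12,0.14],0,-0.1],[[0,0.18,0.14],0,-0.1],[[0,0.24,0.14],1,-0.2],[[0,0.3,0.14],1,-0.2]])

```text
t: 16.58
ee_pos: [0.5636, 0.0985, 0.1846]
orientation: [-3.141, -0.001, -0.072]
contact_force: [-0.1, 0.8, 0.0]
opening: 0.0511
```

Run:
```python
from h import *
import st; st.p()
shot("top","t5")
```

```text
t 16.57 pos [0.5636 0.0985 0.1846] rpy [-180.    -0.    -4.1] F [-0.1  0.8  0. ] op 0.0511
```

View pics/t5.png

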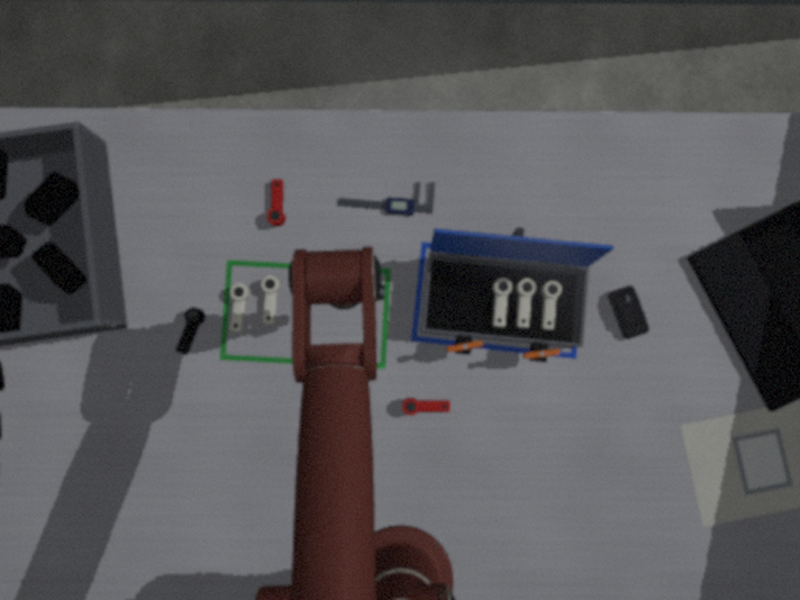

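Call:
arm_command(moves=[[[0,0.06,-0.02],0,-0.2],[[0,0.12,-0.04],0,-0.2],[[0,0.165,-0.07],0,-0.2],[[0,0.176,-0.12],0,-0.2],[[0,0.176,-0.148],0,-0.2],[[0,0.176,-0.148],0,-0.2],[[0,0.176,-0.148],0,1],[[0,0.176,-0.148],0,1]])

```text
t: 17.62
ee_pos: [0.5656, 0.2729, 0.0392]
orientation: [-3.14, -0.004, -0.072]
contact_force: [0.7, -0.3, 0.5]
opening: 0.0206
```

Call:
arm_command(moves=[[[0,0,0],0,1],[[0,0,0],0,1],[[0,0,0.05],0,1],[[0,0,0.1],0,1],[[0,-0.04,0.14],-1,1],[[0,-0.1,0.14],-1,1],[[0,-0.16,0.14],-1,1],[[0,-0.22,0.14],-1,1]])

```text
t: 18.62
ee_pos: [0.5636, 0.0509, 0.177]
orientation: [-3.142, -0.001, -0.089]
contact_force: [1.6, -0.1, -0.6]
opening: 0.0213
```

Call:
arm_command(moves=[[[0,-0.06,0],0,1],[[0,-0.12,0],0,1],[[0.002,-0.18,0],0,1],[[0.004,-0.208,0],0,1],[[0.004,-0.208,0],0,1]])

```text
t: 19.25
ee_pos: [0.5676, -0.1573, 0.1767]
orientation: [3.141, -0.001, -0.093]
contact_force: [-0.6, 0.3, -0.7]
opening: 0.021
```

Target (0.568,-0.154).

Call:
arm_command(moves=[[[0,0.003,-0.05],0,1],[[0,0.003,-0.1],0,1],[[0,0.003,-0.123],0,1],[[0,0.003,-0.132],0,1],[[0,0.003,-0.132],0,1],[[0,0.003,-0.132],0,-0.1],[[0,0.003,-0.132],0,-0.1],[[0,0.003,-0.132],0,-0.1]])

```text
t: 20.25
ee_pos: [0.5679, -0.1523, 0.0445]
orientation: [3.142, -0.0, -0.089]
contact_force: [0.0, 0.2, 0.2]
opening: 0.0467
```

Call:
arm_command(moves=[[[0,0,0.04],0,-0.1],[[0,0,0.09],0,-0.1],[[0,0,0.14],0,-0.1],[[-0.005,0.06,0.14],0,-0.1],[[-0.01,0.12,0.14],0,-0.1],[[-0.015,0.18,0.14],0,-0.1],[[-0.02,0.24,0.14],-1.5,-0.2],[[-0.02,0.3,0.14],-1.5,-0.2]])

```text
t: 21.25
ee_pos: [0.5473, 0.1495, 0.1845]
orientation: [-3.141, -0.001, -0.116]
contact_force: [1.0, -0.0, -0.1]
opening: 0.0512
```

Run:
```python
from h import *
import st; st.p()
shot("top","t6")
```

```text
t 21.25 pos [0.5473 0.1495 0.1845] rpy [-180.    -0.    -6.6] F [ 1.  -0.  -0.1] op 0.0512
```

View pics/t6.png

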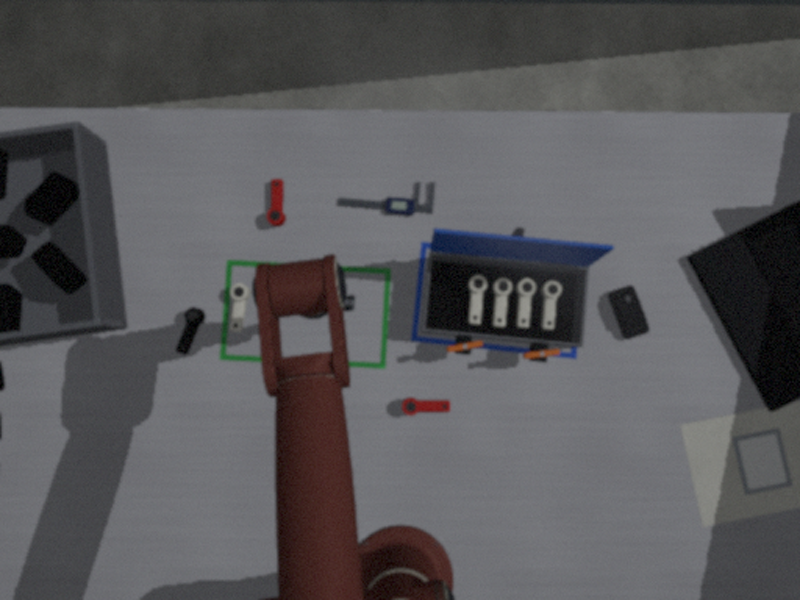

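Call:
arm_command(moves=[[[0,0.06,-0.02],0,-0.2],[[0,0.12,-0.04],0,-0.2],[[0,0.175,-0.07],0,-0.2],[[0,0.191,-0.12],0,-0.2],[[0,0.191,-0.148],0,-0.2],[[0,0.191,-0.148],0,-0.2],[[0,0.191,-0.148],0,1],[[0,0.191,-0.148],0,1]])

```text
t: 22.3
ee_pos: [0.5496, 0.339, 0.0392]
orientation: [-3.139, -0.004, -0.116]
contact_force: [1.1, 0.5, -0.2]
opening: 0.0209
```

Call:
arm_command(moves=[[[0,0,0],0,1],[[0,0,0],0,1],[[0,0,0.05],0,1],[[0,0,0.1],0,1],[[0.002,-0.04,0.14],1.5,1],[[0.005,-0.1,0.14],1.5,1],[[0.008,-0.16,0.14],1.5,1],[[0.01,-0.22,0.14],1.5,1]])

```text
t: 23.3
ee_pos: [0.5577, 0.1168, 0.177]
orientation: [-3.141, -0.001, -0.089]
contact_force: [0.3, -0.5, -0.8]
opening: 0.0214
```

Call:
arm_command(moves=[[[0.003,-0.06,0],0,1],[[0.006,-0.12,0],0,1],[[0.01,-0.18,0],0,1],[[0.014,-0.222,0],0,1],[[0.014,-0.222,0],0,1]])

```text
t: 23.92
ee_pos: [0.5718, -0.1062, 0.1767]
orientation: [3.141, -0.001, -0.094]
contact_force: [0.5, 0.6, -0.5]
opening: 0.0209
```

Call:
arm_command(moves=[[[0,0.002,-0.05],0,1],[[0,0.002,-0.1],0,1],[[0,0.002,-0.123],0,1],[[0,0.002,-0.132],0,1],[[0,0.002,-0.132],0,1],[[0,0.002,-0.132],0,-0.1],[[0,0.002,-0.132],0,-0.1],[[0,0.002,-0.132],0,-0.1]])

```text
t: 24.92
ee_pos: [0.5722, -0.1013, 0.0448]
orientation: [-3.142, -0.001, -0.089]
contact_force: [-0.0, 0.1, 1.2]
opening: 0.0471
```

Call:
arm_command(moves=[[[0,0,0.04],0,-0.1],[[0,0,0.09],0,-0.1],[[0,0,0.14],0,-0.1],[[-0.03,0.05,0.17],0,0.5],[[-0.05,0.1,0.2],0,1],[[-0.07,0.15,0.22],0,1],[[-0.08,0.2,0.22],0,1],[[-0.08,0.24,0.22],0,1]])

```text
t: 25.92
ee_pos: [0.491, 0.1404, 0.265]
orientation: [-3.141, -0.002, -0.088]
contact_force: [0.7, -1.1, 0.3]
opening: 0.0003
```

Run:
```python
from h import *
import st; st.p()
s=shot("top","t7");shot("scene","s7")
d=s["img"][:,:,::-1]
cv2.imwrite('pics/t7b.png',cv2.resize(d[110:260,250:450],(800,600),interpolation=cv2.INTER_CUBIC))
```

```text
t 25.93 pos [0.491  0.1404 0.265 ] rpy [-1.8e+02 -1.0e-01 -5.1e+00] F [ 0.7 -1.1  0.3] op 0.0003
```

View pics/t7b.png

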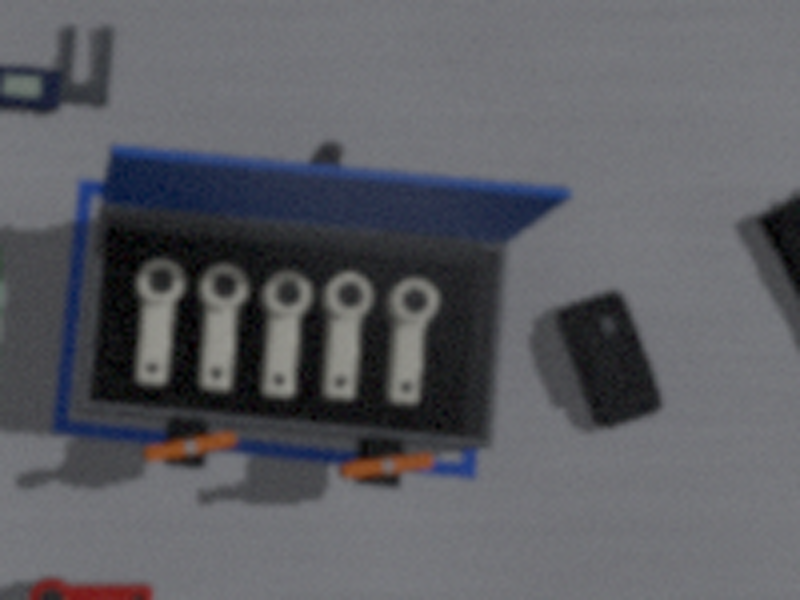

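View pics/s7.png

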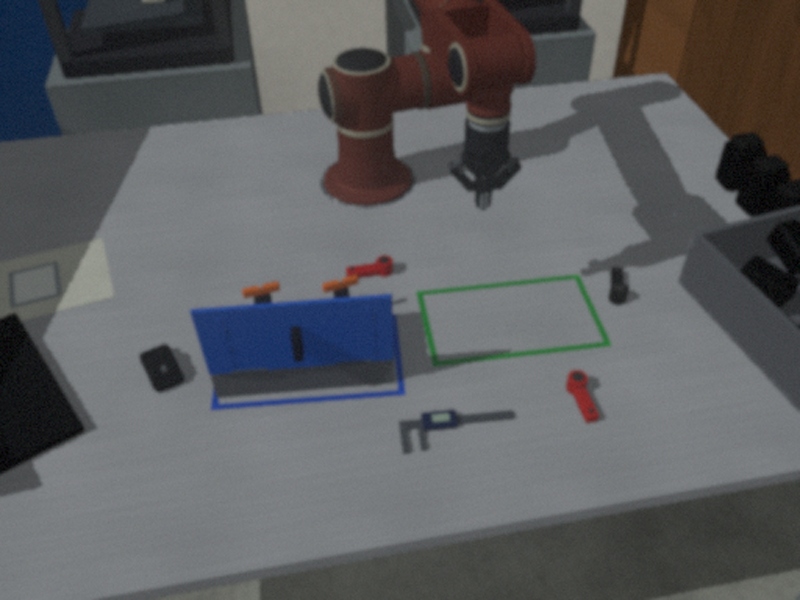

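Run:
```python
from geo import *
np.set_printoptions(precision=4,suppress=True)
s=load("t7"); g=lambda q:np.array((250+q[0]/4-.5,110+q[1]/4-.5))
case=(np.array([0.5643,-0.2042]),-0.0895)
for th in (1.45,1.5,1.55,1.6,1.65,1.7,1.75):
    o=[]
    for y in (.16,-.16):
        o.append(np.round((w2px(s,c2w(case,(.08-.16*np.cos(th),y,.0705+.16*np.sin(th))))-[250,110]+.5)*4))
        o.append(np.round((w2px(s,c2w(case,(.08-.16*np.cos(th)+.008*np.sin(th),y,.0705+.16*np.sin(th)+.008*np.cos(th))))-[250,110]+.5)*4))
    print(th,*o)
def tgt(th,r,y,tip=.011):
    # outer face point at radius r
    n=np.array([np.sin(th),np.cos(th)]); p=np.array([.08-r*np.cos(th),.0705+r*np.sin(th)])+.008*n
    return c2w(case,(p[0]+tip,y,p[1]))
for th in (1.6,1.2,.9,.6,.3,0): print(th,tgt(th,.13,.05))
```

```text
1.45 [105. 197.] [106. 186.] [568. 241.] [569. 229.]
1.5 [106. 186.] [107. 174.] [569. 229.] [570. 218.]
1.55 [107. 174.] [109. 163.] [570. 218.] [571. 206.]
1.6 [109. 163.] [110. 151.] [571. 207.] [572. 195.]
1.65 [110. 151.] [111. 140.] [571. 195.] [572. 184.]
1.7 [111. 140.] [112. 129.] [572. 184.] [572. 173.]
1.75 [112. 129.] [112. 119.] [572. 173.] [572. 162.]
1.6 [ 0.6712 -0.1636  0.2002]
1.2 [ 0.6199 -0.159   0.1946]
0.9 [ 0.5852 -0.1559  0.1773]
0.6 [ 0.557  -0.1533  0.1505]
0.3 [ 0.5381 -0.1516  0.1166]
0 [ 0.5299 -0.1509  0.0785]
```

Call:
arm_command(moves=[[[0.055,-0.02,0],0,1],[[0.11,-0.04,0],0,1],[[0.165,-0.06,0],0,1],[[0.21,-0.09,0],0,1],[[0.225,-0.14,0],0,1],[[0.225,-0.2,0],0,1],[[0.225,-0.26,-0.01],0,1],[[0.225,-0.303,-0.04],0,1]])

```text
t: 27.02
ee_pos: [0.7174, -0.1686, 0.2263]
orientation: [3.14, -0.004, -0.092]
contact_force: [0.5, -0.1, -0.4]
opening: 0.0001
```

Call:
arm_command(moves=[[[-0.01,0,0],0,1],[[-0.02,0,0],0,1],[[-0.03,0,0],0,1],[[-0.04,0,0],0,1],[[-0.05,0,0],0,1],[[-0.06,0,-0.001],0,1]])

```text
t: 27.78
ee_pos: [0.6566, -0.1639, 0.2242]
orientation: [3.141, -0.002, -0.089]
contact_force: [0.6, 0.9, 0.6]
opening: 0.0
```

Run:
```python
from h import *
import st; st.p()
s=shot("top","t8");shot("scene","s8")
```

```text
t 27.77 pos [ 0.6566 -0.1639  0.2242] rpy [ 1.8e+02 -1.0e-01 -5.1e+00] F [0.6 0.9 0.6] op 0.0
```

View pics/s8.png

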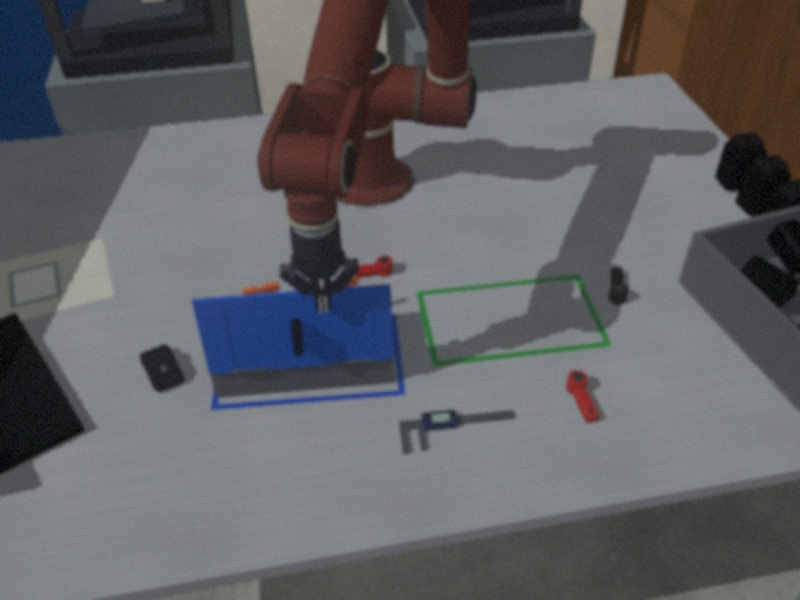

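View pics/t8.png

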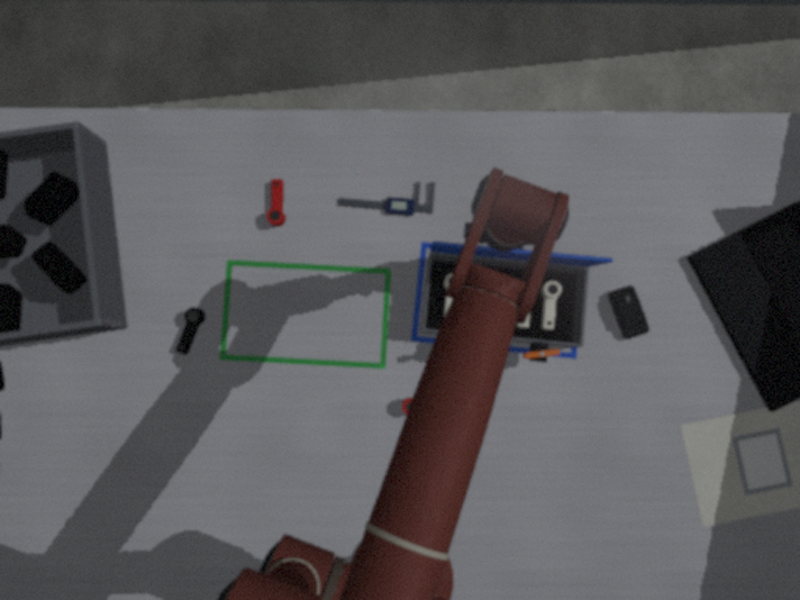

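Call:
arm_command(moves=[[[-0.018,0.001,0],0,1],[[-0.036,0.003,-0.003],0,1],[[-0.054,0.005,-0.01],0,1],[[-0.072,0.007,-0.019],0,1],[[-0.086,0.008,-0.031],0,1],[[-0.1,0.01,-0.045],0,1],[[-0.11,0.011,-0.06],0,1],[[-0.118,0.012,-0.075],0,1]])

```text
t: 28.88
ee_pos: [0.5383, -0.1524, 0.1475]
orientation: [3.141, 0.0, -0.089]
contact_force: [-0.3, -0.4, 0.6]
opening: 0.0001
```

Run:
```python
from h import *
import st; st.p()
s=shot("top","t9");shot("scene","s9")
```

```text
t 28.88 pos [ 0.5383 -0.1524  0.1475] rpy [180.    0.   -5.1] F [-0.3 -0.4  0.6] op 0.0001
```

View pics/s9.png

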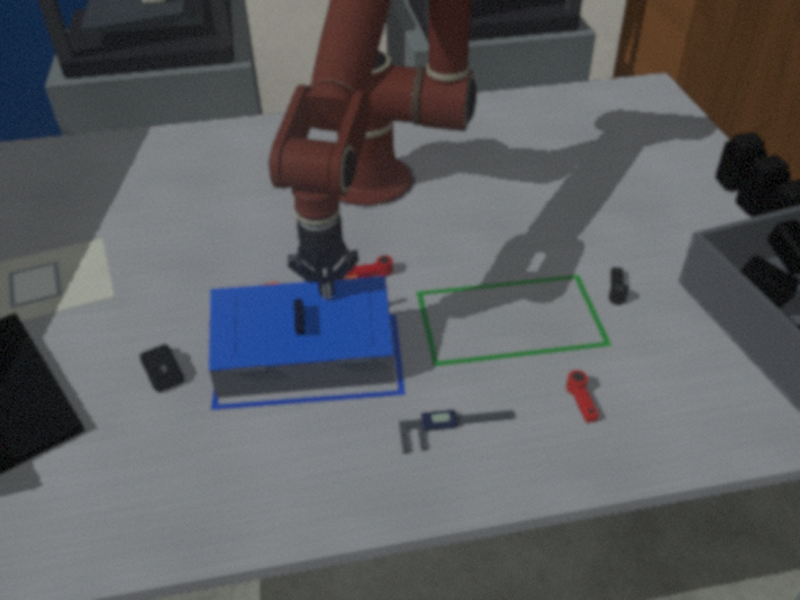

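Call:
arm_command(moves=[[[-0.003,0,-0.01],0,1],[[-0.005,0,-0.018],0,1],[[-0.006,0,-0.025],0,1],[[-0.007,0,-0.03],0,1],[[-0.007,0,-0.034],0,1],[[-0.007,0,-0.036],0,1],[[-0.007,0,-0.038],0,1]])

```text
t: 29.85
ee_pos: [0.532, -0.1524, 0.1104]
orientation: [3.141, -0.0, -0.089]
contact_force: [0.3, -0.1, -0.0]
opening: -0.0001
```

Call:
arm_command(moves=[[[0,0,-0.002],0,1],[[0,0,-0.004],0,1],[[0,0,-0.006],0,1],[[0,0,-0.008],0,1]])

```text
t: 30.35
ee_pos: [0.5318, -0.1523, 0.1022]
orientation: [-3.142, 0.0, -0.089]
contact_force: [-1.1, 0.1, 0.2]
opening: -0.0
```

Call:
arm_command(moves=[[[0,0,-0.001],0,1],[[0,0,-0.002],0,1],[[0,0,-0.003],0,1],[[0,0,-0.004],0,1]])

```text
t: 30.85
ee_pos: [0.5319, -0.1524, 0.1003]
orientation: [-3.141, 0.001, -0.089]
contact_force: [-8.3, 2.2, 14.8]
opening: 0.0001
```

Run:
```python
from h import *
import st; st.p()
s=shot("scene","s10");d=s["img"][:,:,::-1]
cv2.imwrite('pics/s10b.png',cv2.resize(d[150:270,120:280],(800,600),interpolation=cv2.INTER_CUBIC))
```

```text
t 30.85 pos [ 0.5319 -0.1524  0.1003] rpy [-1.8e+02  1.0e-01 -5.1e+00] F [-8.3  2.2 14.8] op 0.0001
```

View pics/s10b.png

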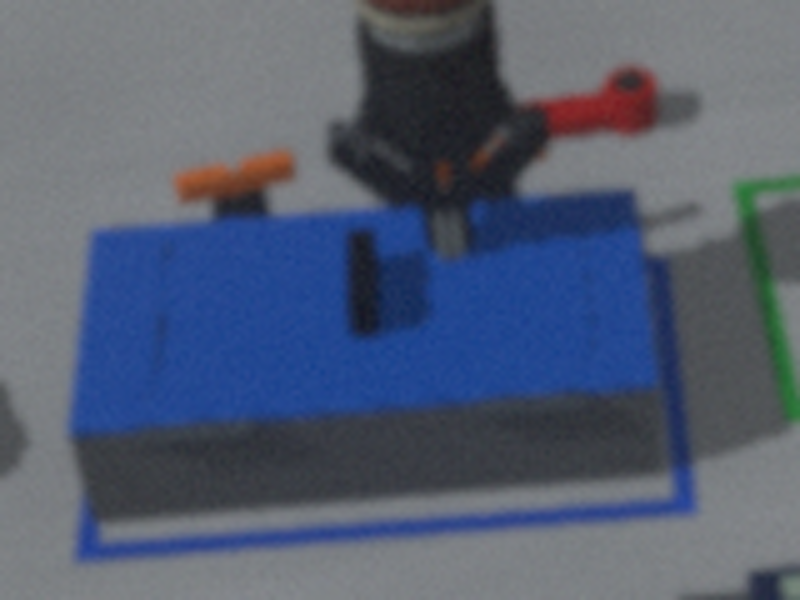

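Call:
arm_command(moves=[[[0,0,0.03],0,1],[[0,0,0.08],0,1],[[0,0.04,0.12],-10,1],[[0,0.1,0.13],-20,1],[[0,0.16,0.13],-30,0.5],[[0,0.21,0.13],-40,0],[[0,0.25,0.13],-50,0],[[0,0.25,0.13],-60,0]])

```text
t: 31.9
ee_pos: [0.5315, 0.1004, 0.2282]
orientation: [-3.141, 0.0, -1.138]
contact_force: [-1.2, -0.5, 0.6]
opening: 0.0428
```

Run:
```python
from h import *
import st; s=st.p(); print(np.round(s["qpos"],3))
s=shot("top","t11");d=s["img"][:,:,::-1]
for c in ["latch_left_top","latch_right_top","lid_handle","latch_left"]: print(c,[(np.round(r["point"],1),round(r["p"],2)) for r in look_for("top",c)])
cv2.imwrite('pics/t11b.png',cv2.resize(d[110:260,250:450],(800,600),interpolation=cv2.INTER_CUBIC))
```

```text
t 31.9 pos [0.5315 0.1004 0.2282] rpy [-180.     0.   -65.2] F [-1.2 -0.5  0.6] op 0.0428
[ 4.900e-02 -1.330e-01  1.835e+00  1.000e-03  1.439e+00  2.757e+00]
latch_left_top [(array([298.3, 221.5]), 0.59)]
latch_right_top []
lid_handle [(array([325.4, 191.4]), 0.87)]
latch_left []
```

View pics/t11b.png

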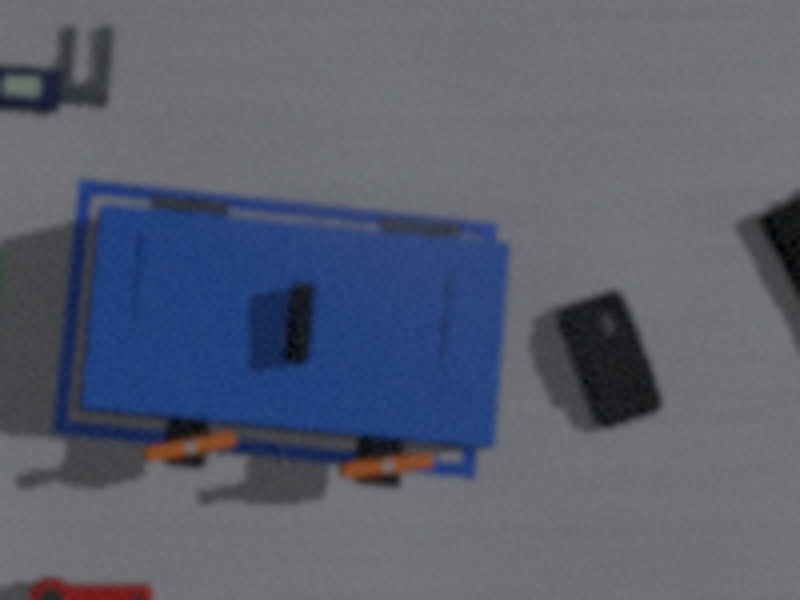

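Run:
```python
from geo import *
np.set_printoptions(precision=4,suppress=True)
s=load("t11"); img=s["img"].astype(int); hsv=cv2.cvtColor(s["img"],cv2.COLOR_RGB2HSV)
m=((hsv[...,0]>5)&(hsv[...,0]<20)&(hsv[...,1]>120)&(hsv[...,2]>70)).astype(np.uint8); m[:200]=0;m[245:]=0
n,l,st,c=cv2.connectedComponentsWithStats(m)
case=(np.array([0.5643,-0.2042]),-0.0895)
for i in range(1,n):
    if st[i,4]<15: continue
    ys,xs=np.where(l==i); P=np.array([px2w(s,(x,y),.099)[:2] for x,y in zip(xs,ys)])
    mu=P.mean(0); w,v=np.linalg.eigh(np.cov((P-mu).T)); d=v[:,1]; d=d*np.sign(d[1])
    a=np.arctan2(-d[0],d[1]); print(st[i],c[i],"mu",mu,"bar angle",np.degrees(a),"latch",np.degrees(a-case[1]),"len",np.sqrt(12*w[1]))
for y in(.075,-.075): print(c2w(case,(-.102,y,0)))
```

```text
[298 218  11   6  38] [302.9474 220.0263] mu [ 0.4732 -0.1383] bar angle 12.939961482256729 latch 18.067933748677596 len 0.030890142416169622
[286 220  11   5  40] [291.35  222.375] mu [ 0.4659 -0.1032] bar angle 8.129311091506741 latch 13.257283357927609 len 0.029824111801551232
[336 225  10   5  39] [340.5385 226.9231] mu [ 0.4531 -0.2519] bar angle 2.7177456676239697 latch 7.845717934044838 len 0.027175662336006365
[348 224  10   5  29] [352.1724 225.1379] mu [ 0.4587 -0.2871] bar angle 9.136060048888185 latch 14.264032315309052 len 0.029031244020257516
[ 0.4694 -0.1204  0.    ]
[ 0.456  -0.2698  0.    ]
```

Call:
arm_command(moves=[[[-0.03,-0.05,0],-6,0],[[-0.05,-0.1,0],-13,0],[[-0.062,-0.16,-0.02],-13,0],[[-0.062,-0.21,-0.05],-13,0],[[-0.062,-0.221,-0.07],-13,0],[[-0.062,-0.221,-0.07],-13,0]])

```text
t: 32.9
ee_pos: [0.4683, -0.1242, 0.1564]
orientation: [3.138, 0.002, -1.365]
contact_force: [0.7, 0.6, -0.1]
opening: 0.0426
```

Call:
arm_command(moves=[[[0.001,0.002,-0.02],0,0],[[0.001,0.002,-0.04],0,0],[[0.001,0.002,-0.05],0,0],[[0.001,0.002,-0.05],0,0]])

```text
t: 33.4
ee_pos: [0.4708, -0.1209, 0.1084]
orientation: [3.141, 0.0, -1.362]
contact_force: [0.2, 1.5, -0.5]
opening: 0.0425
```

Run:
```python
from h import *
import st; st.p()
s=shot("scene","s12");d=s["img"][:,:,::-1]
cv2.imwrite('pics/s12b.png',cv2.resize(d[130:250,130:290],(800,600),interpolation=cv2.INTER_CUBIC))
```

```text
t 33.4 pos [ 0.4708 -0.1209  0.1084] rpy [180.    0.  -78.1] F [ 0.2  1.5 -0.5] op 0.0425
```

View pics/s12b.png

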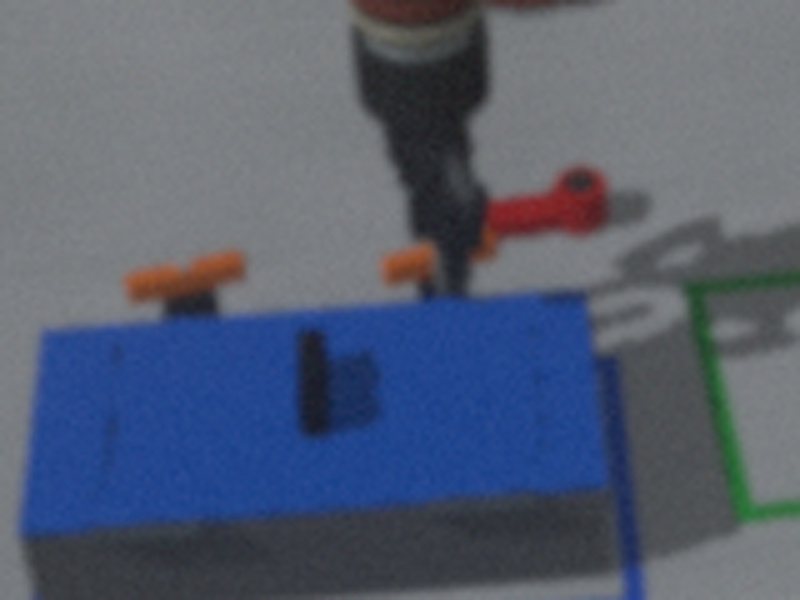

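Call:
arm_command(moves=[[[0,0,0],0,1],[[0,0,0],0,1],[[0,0,0],0,1],[[0,0,0],9,1],[[0,0,0],18,1],[[0,0,0],27,1],[[0,0,0],36,1],[[0,0,0],45,1]])

```text
t: 34.45
ee_pos: [0.4714, -0.1213, 0.1095]
orientation: [-3.141, -0.001, -0.573]
contact_force: [-2.3, 1.0, 4.4]
opening: 0.0102
```

Call:
arm_command(moves=[[[0,0,0],9,1],[[0,0,0],18,1],[[0,0,0],25,1],[[0,0,0],29,1],[[0,0,0],29,1]])

```text
t: 35.08
ee_pos: [0.4715, -0.121, 0.1095]
orientation: [-3.141, -0.002, -0.071]
contact_force: [-1.5, 3.4, 5.1]
opening: 0.0103
```

Run:
```python
from h import *
import st; st.p()
s=shot("scene","s13");d=s["img"][:,:,::-1]
cv2.imwrite('pics/s13b.png',cv2.resize(d[130:250,130:290],(800,600),interpolation=cv2.INTER_CUBIC))
```

```text
t 35.08 pos [ 0.4715 -0.121   0.1095] rpy [-1.799e+02 -1.000e-01 -4.100e+00] F [-1.5  3.4  5.1] op 0.0103
```

View pics/s13b.png

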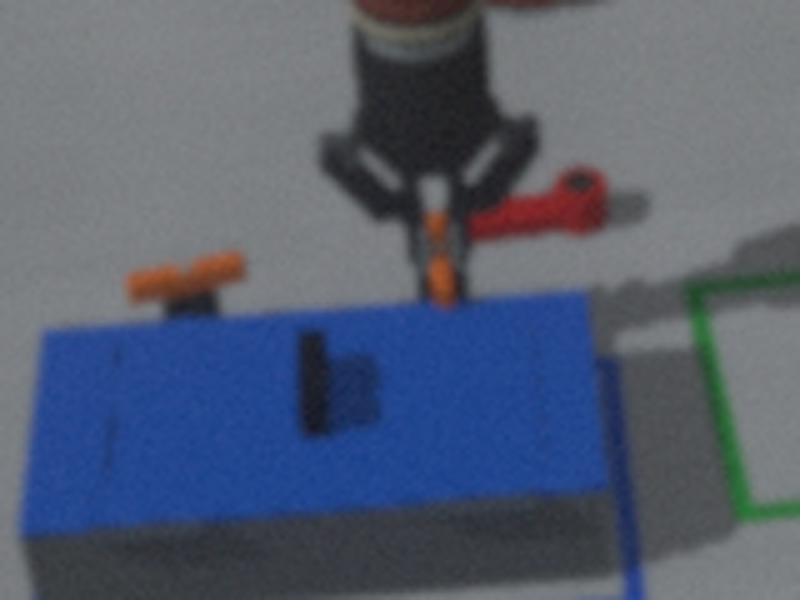

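Call:
arm_command(moves=[[[0,0,0],0,0],[[0,0,0],0,0],[[0,0,0.02],0,0],[[0,0,0.05],-10,0],[[-0.004,-0.04,0.06],-20,0],[[-0.01,-0.09,0.06],-30,0],[[-0.015,-0.14,0.06],-40,0],[[-0.015,-0.148,0.06],-50,0]])

```text
t: 36.12
ee_pos: [0.4553, -0.2722, 0.1684]
orientation: [3.141, -0.001, -0.954]
contact_force: [-0.2, 0.3, -0.1]
opening: 0.0425
```

Call:
arm_command(moves=[[[0,0,0],-10,0],[[0,0,0],-20,0],[[0,0,0],-27,0],[[0,0,0],-27,0]])

```text
t: 36.62
ee_pos: [0.4557, -0.2694, 0.168]
orientation: [3.141, 0.0, -1.414]
contact_force: [0.5, 0.0, 0.2]
opening: 0.0426
```

Run:
```python
from h import *
import st; st.p()
s=shot("top","t14");d=s["img"][:,:,::-1]
cv2.imwrite('pics/t14b.png',cv2.resize(d[110:260,250:450],(800,600),interpolation=cv2.INTER_CUBIC))
```

```text
t 36.62 pos [ 0.4557 -0.2694  0.168 ] rpy [180.   0. -81.] F [0.5 0.  0.2] op 0.0426
```

View pics/t14b.png

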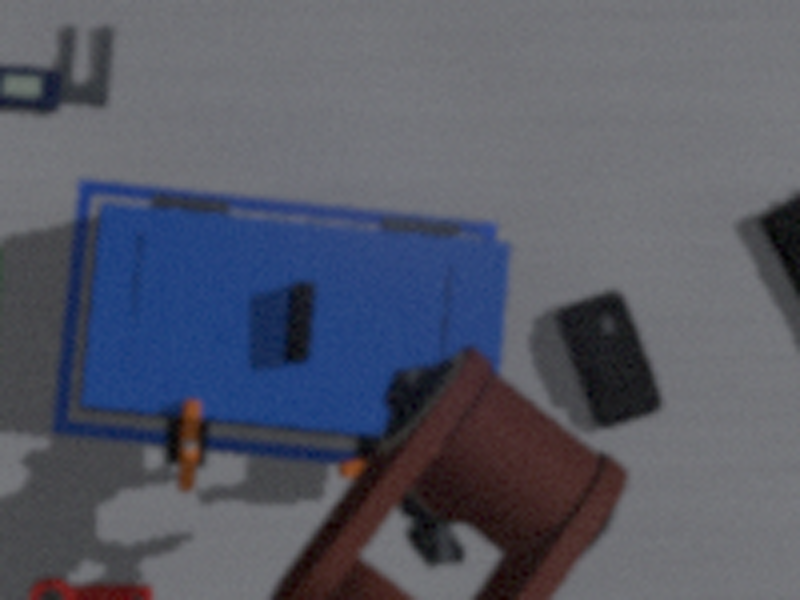

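Call:
arm_command(moves=[[[0,0,-0.03],0,0],[[0,0,-0.05],0,0],[[0,0,-0.06],0,0],[[0,0,-0.06],0,0],[[0,0,-0.06],0,1],[[0,0,-0.06],0,1],[[0,0,-0.06],0,1],[[0,0,-0.06],0,1]])

```text
t: 37.67
ee_pos: [0.4567, -0.2698, 0.1096]
orientation: [-3.14, -0.002, -1.416]
contact_force: [2.2, 1.5, 4.7]
opening: 0.0099
```

Call:
arm_command(moves=[[[0,0,0],9,1],[[0,0,0],18,1],[[0,0,0],27,1],[[0,0,0],36,1],[[0,0,0],45,1],[[0,0,0],54,1],[[0,0,0],63,1],[[0,0,0],71,1]])

```text
t: 38.67
ee_pos: [0.4563, -0.2702, 0.1097]
orientation: [3.14, -0.002, -0.172]
contact_force: [-0.9, 0.2, 5.9]
opening: 0.0106
```

Call:
arm_command(moves=[[[0,0,0],5,1],[[0,0,0],6,1],[[0,0,0],6,1],[[0,0,0],6,0],[[0,0,0],6,0],[[0,0,0.03],6,0],[[0,0,0.08],6,0]])

```text
t: 39.55
ee_pos: [0.4541, -0.2681, 0.1861]
orientation: [-3.138, 0.006, -0.072]
contact_force: [-0.2, -0.4, 0.2]
opening: 0.0425
```

Call:
arm_command(moves=[[[0,0.05,0.04],0,0],[[0,0.11,0.06],0,1],[[0,0.17,0.06],0,1],[[0,0.23,0.06],0,1],[[0,0.29,0.06],0,1],[[0,0.35,0.06],0,1]])

```text
t: 40.3
ee_pos: [0.4551, 0.0825, 0.248]
orientation: [3.141, 0.0, -0.072]
contact_force: [0.7, -0.4, 0.2]
opening: -0.0001
```

Run:
```python
from h import *
import st; st.p()
s=shot("top","t15");d=s["img"][:,:,::-1];shot("scene","s15")
cv2.imwrite('pics/t15b.png',cv2.resize(d[110:260,250:450],(800,600),interpolation=cv2.INTER_CUBIC))
```

```text
t 40.3 pos [0.4551 0.0825 0.248 ] rpy [180.    0.   -4.1] F [ 0.7 -0.4  0.2] op -0.0001
```

View pics/t15b.png

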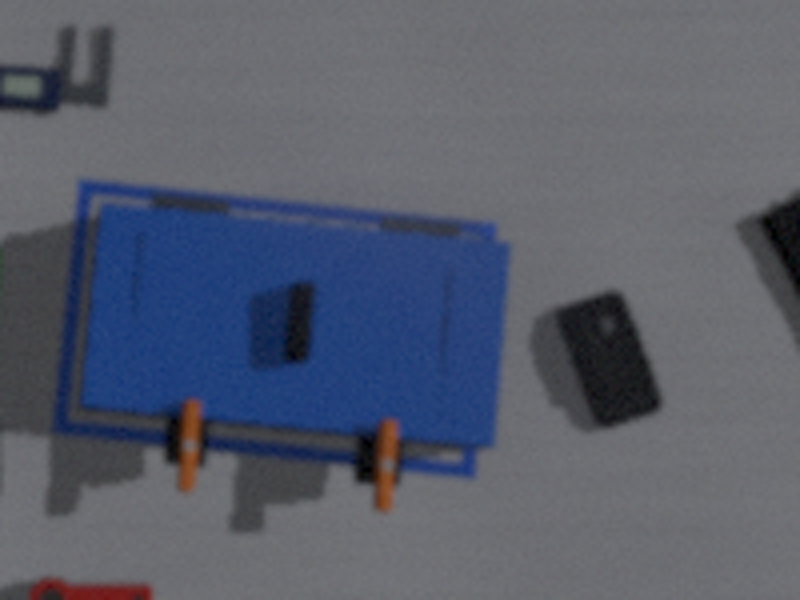

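View pics/s15.png

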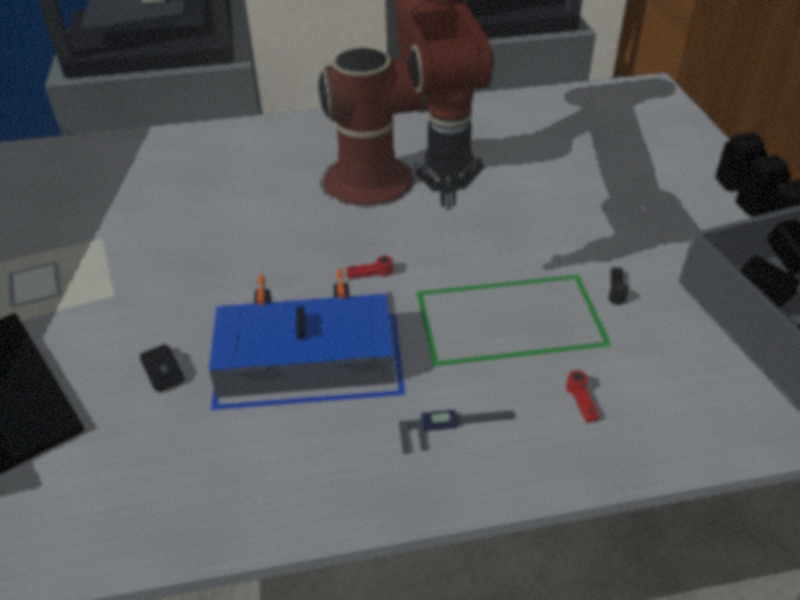

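```bash
cat > frame.py <<'E'
from geo import *
np.set_printoptions(precision=4,suppress=True)
from scipy.optimize import minimize
def green(s):
    im=s["img"].astype(float); g=np.clip(im[...,1]-np.maximum(im[...,0],im[...,2])-8,0,60)
    ys,xs=np.where(g>0); w=g[ys,xs]
    P=np.array([px2w(s,(x,y),0)[:2] for x,y in zip(xs,ys)]); k=(P[:,0]>.38)&(P[:,0]<.7)&(P[:,1]>-.02)&(P[:,1]<.42)
    return P[k],w[k]
def fit(P,w):
    def cost(q):
        c,s=np.cos(q[2]),np.sin(q[2]); d=P-q[:2]; x=d[:,0]*c+d[:,1]*s; y=-d[:,0]*s+d[:,1]*c
        hx,hy=q[3],q[4]
        ax,ay=np.abs(x)-hx,np.abs(y)-hy
        dist=np.where((ax<0)&(ay<0),np.minimum(-ax,-ay),np.hypot(np.maximum(ax,0),np.maximum(ay,0)))
        return (w*np.minimum(dist,.015)**2).sum()*1e4
    r=minimize(cost,[.537,.2015,-.04,.1,.168],method="Nelder-Mead",options=dict(xatol=1e-6,fatol=1e-9,maxiter=4000)); return r.x,r.fun
if __name__=="__main__":
    import sys
    for n in sys.argv[1:]:
        s=load(n);P,w=green(s);x,f=fit(P,w);print(n,x,"deg",np.degrees(x[2]),f,len(P))
E
python3 frame.py top0 t7 t15 scene0 s15
python3 - <<'E'
from frame import *
s=load("t15")
g=lambda q:(250+q[0]/4-.5,110+q[1]/4-.5)
for L,R in [((190,444),(388,464))]:
    c=case_from_pivots(px2w(s,g(L),.099),px2w(s,g(R),.099)); print(c)
# lid corners
C=[px2w(s,g(q),.0785)[:2] for q in [(100,207),(509,243),(493,446),(82,410)]]
print(np.mean(C,0),C)
# lid blue segmentation
im=s["img"]; hsv=cv2.cvtColor(im,cv2.COLOR_RGB2HSV)
E
```

```text
top0 [ 0.5367  0.2022 -0.0484  0.099   0.1667] deg -2.771819616060795 3298.3621506433324 1440
t7 [ 0.5367  0.2022 -0.0485  0.099   0.1666] deg -2.778330247982383 3186.8630833159395 1342
t15 [ 0.5367  0.2024 -0.0477  0.099   0.1664] deg -2.7310199092703606 2446.02803445799 1077
scene0 [ 0.5344  0.2007 -0.0491  0.0992  0.1669] deg -2.8156442118015357 3812.190767169482 1384
s15 [ 0.5344  0.2008 -0.0489  0.0992  0.1665] deg -2.7989983767186293 3986.2354867879335 1407
(array([ 0.5662, -0.2047]), np.float64(-0.09450736565848125), np.float64(0.15024260520163088))
[ 0.5634 -0.2039] [array([ 0.6551, -0.0525]), array([ 0.6289, -0.3691]), array([ 0.472 , -0.3547]), array([ 0.4977, -0.0392])]
```

Call:
arm_command(moves=[[[0.03,-0.05,0],-1,0.2],[[0.05,-0.11,0],-1,0],[[0.08,-0.17,0],-1,0],[[0.1,-0.22,0],-1,0],[[0.109,-0.27,-0.02],-1,0],[[0.109,-0.287,-0.06],-1,0],[[0.109,-0.287,-0.09],-1,0],[[0.109,-0.287,-0.09],-1,0]])

```text
t: 41.4
ee_pos: [0.5622, -0.2063, 0.1543]
orientation: [-3.139, 0.007, -0.091]
contact_force: [0.4, 0.1, -0.7]
opening: 0.0428
```

Call:
arm_command(moves=[[[0.001,0.001,-0.02],0,0],[[0.001,0.001,-0.04],0,0],[[0.001,0.001,-0.047],0,0],[[0.001,0.001,-0.048],0,0],[[0.001,0.001,-0.048],0,1],[[0.001,0.001,-0.048],0,1],[[0.001,0.001,-0.048],0,1],[[0.001,0.001,-0.048],0,1]])

```text
t: 42.4
ee_pos: [0.5663, -0.2054, 0.1114]
orientation: [3.142, -0.001, -0.089]
contact_force: [-0.5, 2.0, 5.1]
opening: 0.0147
```

Run:
```python
from h import *
import st; st.p()
s=shot("scene","s16");d=s["img"][:,:,::-1]
cv2.imwrite('pics/s16b.png',cv2.resize(d[130:250,130:290],(800,600),interpolation=cv2.INTER_CUBIC))
```

```text
t 42.4 pos [ 0.5663 -0.2054  0.1114] rpy [ 1.8e+02 -1.0e-01 -5.1e+00] F [-0.5  2.   5.1] op 0.0147
```

View pics/s16b.png

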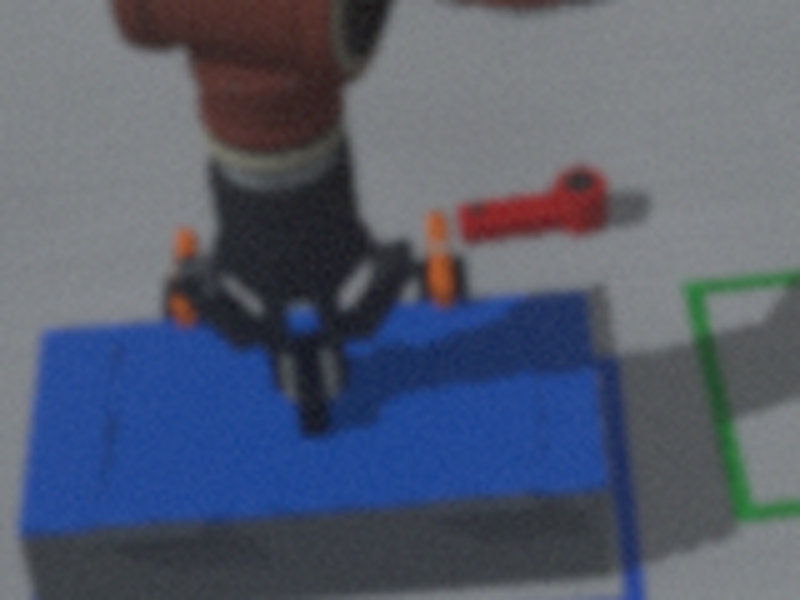

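Call:
arm_command(moves=[[[0,0.006,0],0,1],[[-0.001,0.016,0],0,1],[[-0.002,0.03,0],0,1],[[-0.003,0.045,0],0,1],[[-0.004,0.06,0],0.2,1],[[-0.005,0.075,0],0.4,1],[[-0.006,0.09,0],0.6,1],[[-0.007,0.1,0],0.6,1]])

```text
t: 43.45
ee_pos: [0.5597, -0.1071, 0.1114]
orientation: [3.136, -0.003, -0.078]
contact_force: [0.7, -7.9, 3.4]
opening: 0.0146
```

Run:
```python
from h import *
import st; st.p()
shot("scene","s17")
```

```text
t 43.45 pos [ 0.5597 -0.1071  0.1114] rpy [179.7  -0.2  -4.5] F [ 0.7 -7.9  3.4] op 0.0146
```

View pics/s17.png

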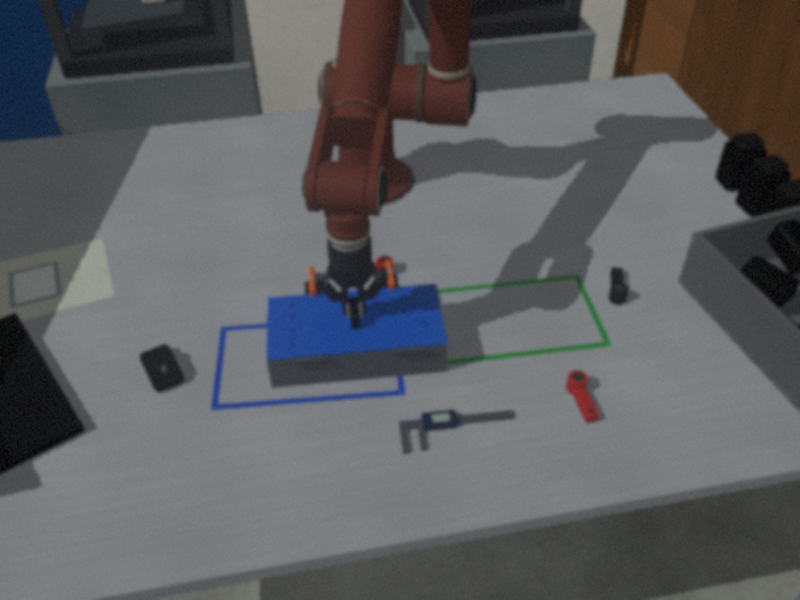

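Call:
arm_command(moves=[[[-0.001,0.01,0],0.2,1],[[-0.002,0.025,0],0.4,1],[[-0.003,0.043,0],0.6,1],[[-0.005,0.063,0],0.8,1],[[-0.006,0.083,0],0.8,1],[[-0.008,0.103,0],0.9,1],[[-0.009,0.123,0],1.0,1],[[-0.01,0.143,0],1.0,1]])

```text
t: 44.5
ee_pos: [0.5498, 0.036, 0.1113]
orientation: [3.137, -0.003, -0.061]
contact_force: [0.2, -9.1, 4.6]
opening: 0.0147
```

Call:
arm_command(moves=[[[-0.001,0.02,0],0.2,1],[[-0.003,0.04,0],0.3,1],[[-0.004,0.06,0],0.4,1],[[-0.006,0.08,0],0.5,1],[[-0.007,0.1,0],0.6,1],[[-0.009,0.12,0],0.7,1],[[-0.01,0.135,0],0.8,1],[[-0.01,0.145,0],0.8,1]])

```text
t: 45.5
ee_pos: [0.5398, 0.1809, 0.1113]
orientation: [3.136, -0.002, -0.046]
contact_force: [-0.3, -10.8, 7.5]
opening: 0.0147
```

Call:
arm_command(moves=[[[0,0.007,0],0,1],[[-0.001,0.013,0],0,1],[[-0.001,0.018,0],0,1],[[-0.001,0.018,0],0,1]])

```text
t: 46.0
ee_pos: [0.5389, 0.199, 0.1113]
orientation: [3.138, -0.002, -0.047]
contact_force: [0.6, -7.2, 6.2]
opening: 0.0147
```

Call:
arm_command(moves=[[[0,0,0],0,0],[[0,0,0],0,0],[[0,0,0],0,0],[[0,0,0.03],0,0],[[0,0,0.08],0,0],[[-0.02,-0.05,0.12],0,0],[[-0.04,-0.11,0.14],0,0],[[-0.05,-0.17,0.14],0,0]])

```text
t: 47.0
ee_pos: [0.489, 0.0356, 0.2525]
orientation: [3.142, -0.005, -0.045]
contact_force: [0.8, 0.1, 0.0]
opening: 0.043
```

Call:
arm_command(moves=[[[0,-0.06,0],0,0],[[0,-0.12,0],0,0],[[0,-0.18,0],0,0],[[0,-0.24,0],0,0],[[0,-0.24,0],0,0]])

```text
t: 47.62
ee_pos: [0.4883, -0.2067, 0.2497]
orientation: [3.141, 0.001, -0.053]
contact_force: [0.5, 0.1, -0.3]
opening: 0.0428
```

Run:
```python
from h import *
import st; st.p()
s=shot("top","t18");d=s["img"][:,:,::-1];
cv2.imwrite('pics/t18b.png',cv2.resize(d[130:280,100:300],(800,600),interpolation=cv2.INTER_CUBIC))
s=shot("scene","s18");d=s["img"][:,:,::-1];
cv2.imwrite('pics/s18b.png',cv2.resize(d[130:265,240:420],(800,600),interpolation=cv2.INTER_CUBIC))
```

```text
t 47.62 pos [ 0.4883 -0.2067  0.2497] rpy [180.   0.  -3.] F [ 0.5  0.1 -0.3] op 0.0428
```

View pics/t18b.png

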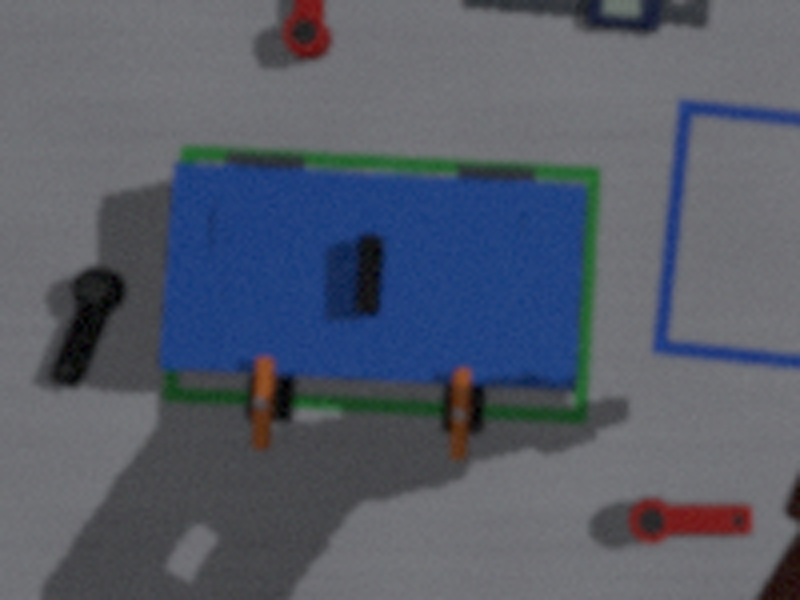

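View pics/s18b.png

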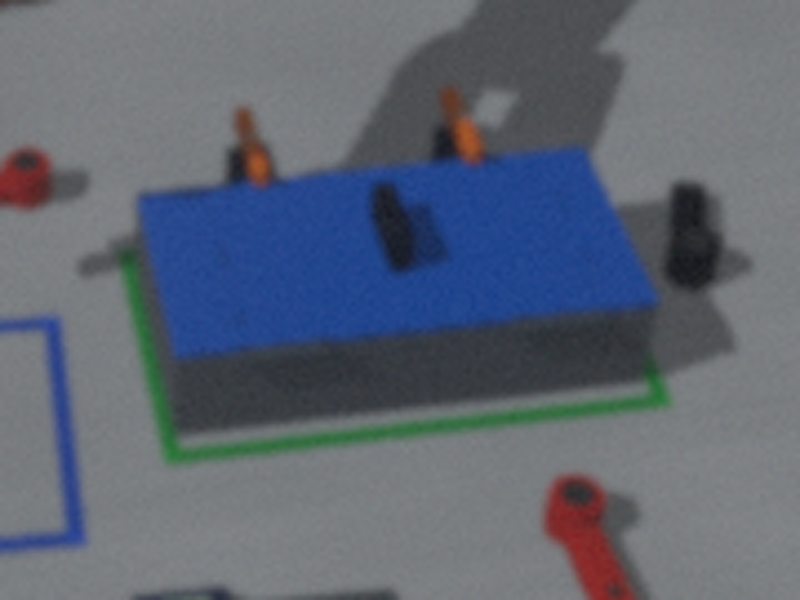

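View pics/s18.png

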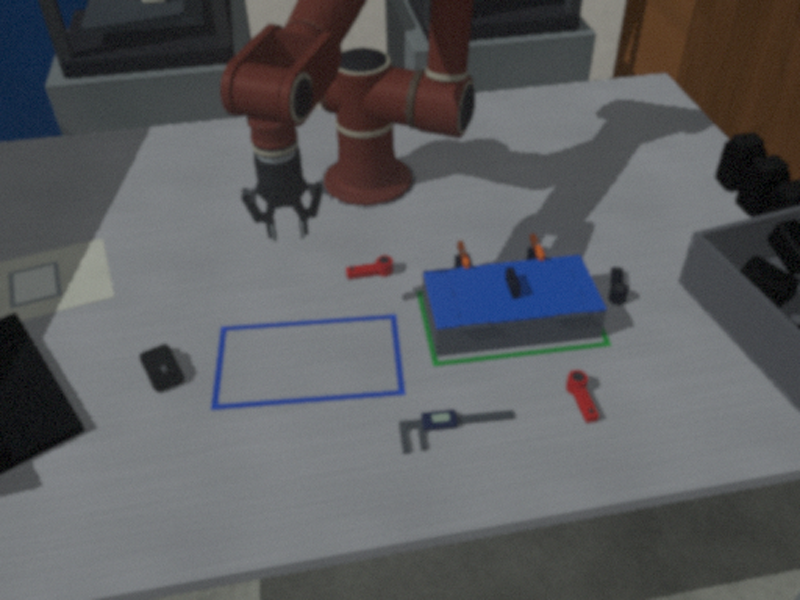

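```bash
cat > meas.py <<'E'
from frame import *
def lid(s,roi):
    im=cv2.resize(s["img"],None,fx=4,fy=4,interpolation=cv2.INTER_CUBIC)
    hsv=cv2.cvtColor(im,cv2.COLOR_RGB2HSV)
    m=((hsv[...,0]>100)&(hsv[...,0]<128)&(hsv[...,1]>140)).astype(np.uint8)
    m=cv2.morphologyEx(m,cv2.MORPH_CLOSE,np.ones((9,9))) 
    m=cv2.morphologyEx(m,cv2.MORPH_OPEN,np.ones((45,45)))
    n,l,st,c=cv2.connectedComponentsWithStats(m); i=1+np.argmax(st[1:,4])
    cs,_=cv2.findContours((l==i).astype(np.uint8),cv2.RETR_EXTERNAL,cv2.CHAIN_APPROX_NONE)
    h=cv2.convexHull(cs[0])[:,0,:]
    P=np.array([px2w(s,((u+.5)/4-.5,(v+.5)/4-.5),.0785)[:2] for u,v in h]).astype(np.float32)
    return cv2.minAreaRect(P*1000)
if __name__=="__main__":
    import sys
    for n in sys.argv[1:]: print(n,lid(load(n),None))
E
python3 meas.py t11 t15 t18 s15 s18
python3 - <<'E'
from frame import *
s=load("t18"); g=lambda q:(100+q[0]/4-.5,130+q[1]/4-.5)
c=case_from_pivots(px2w(s,g((261,402)),.099),px2w(s,g((461,411)),.099)); print(c,np.degrees(c[1]))
for a,b in [((265,357),(261,447)),((463,368),(459,457))]:
    v=px2w(s,g(a),.099)-px2w(s,g(b),.099); print(np.degrees(np.arctan2(v[1],v[0])))
f=((.5367,.2022),-.0484)
for p in [(-.08,.16,.0785),(-.08,-.16,.0785),(.08,.16,.0785),(.08,-.16,.0785),(-.102,.075,.099),(-.102,-.075,.099)]:
    print(p,(w2px(s,c2w(f,p))-[100,130]+.5)*4)
s=load("s18");f=((.5344,.2008),-.0484)
for p in [(-.08,.16,.0785),(-.08,-.16,.0785),(.08,.16,.0785),(.08,-.16,.0785),(.08,.16,0),(.08,-.16,0)]:
    print(p,(w2px(s,c2w(f,p))-[240,130]+.5)*4.444)
E
```

```text
t11 ((563.3250732421875, -202.72958374023438), (317.254150390625, 163.85585021972656), 85.1175308227539)
t15 ((564.91748046875, -202.9886474609375), (316.9524230957031, 161.49813842773438), 84.7553482055664)
t18 ((538.5346069335938, 198.36752319335938), (319.5777893066406, 160.8302001953125), 87.51033782958984)
s15 ((568.7780151367188, -200.62954711914062), (328.1961364746094, 162.3445587158203), 84.37671661376953)
s18 ((540.4607543945312, 196.36520385742188), (319.4805603027344, 164.67190551757812), 87.3813705444336)
(array([0.5396, 0.1996]), np.float64(-0.038696007930147956), np.float64(0.15122735765121534)) -2.2171179384022426
-1.3419469267354196
-1.8370785189987493
(-0.08, 0.16, 0.0785) [154.1446 369.9706]
(-0.08, -0.16, 0.0785) [570.3544 392.7397]
(0.08, 0.16, 0.0785) [169.4296 163.2664]
(0.08, -0.16, 0.0785) [582.125  185.6259]
(-0.102, 0.075, 0.099) [257.0482 404.8513]
(-0.102, -0.075, 0.099) [455.3361 415.7135]
(-0.08, 0.16, 0.0785) [588.2759 143.3593]
(-0.08, -0.16, 0.0785) [140.322  189.7749]
(0.08, 0.16, 0.0785) [663.1837 296.6649]
(0.08, -0.16, 0.0785) [179.928 350.407]
(0.08, 0.16, 0) [644.5868 381.2573]
(0.08, -0.16, 0) [178.3778 434.9153]
```

Run:
```python
from frame import *
s=load("s18"); d=s["img"][:,:,::-1]
f=((.5344,.2008),-.0484)
A=[(270,195),(362,185)]
out=[]
for i,(x,y) in enumerate(A):
    out.append(cv2.resize(d[y:y+50,x:x+40],(400,500),interpolation=cv2.INTER_CUBIC))
cv2.imwrite("pics/s18c.png",np.hstack(out))
for i,(x,y) in enumerate(A):
    for p in [(.08,.16,0),(.08,-.16,0),(.105,.1725,0),(.105,-.1725,0),(.08,.16,.07),(.08,-.16,.07)]:
        print(i,p,(w2px(s,c2w(f,p))-[x,y]+.5)*10+[400*i,0])
s=load("t18"); d=s["img"][:,:,::-1]
f=((.5367,.2022),-.0484)
A=[(130,160),(225,160)]
out=[]
for i,(x,y) in enumerate(A):
    out.append(cv2.resize(d[y:y+75,x:x+40],(320,600),interpolation=cv2.INTER_CUBIC))
cv2.imwrite("pics/t18c.png",np.hstack(out))
for i,(x,y) in enumerate(A):
    for p in [(.08,.16,.0785),(.08,-.16,.0785),(-.08,.16,.0785),(-.08,-.16,.0785),(.105,.1725,0),(.105,-.1725,0),(-.105,.1725,0),(-.105,-.1725,0)]:
        print(i,p,(w2px(s,c2w(f,p))-[x,y]+.5)*8+[320*i,0])
```

```text
0 (0.08, 0.16, 0) [1150.4654  207.9146]
0 (0.08, -0.16, 0) [101.3901 328.6574]
0 (0.105, 0.1725, 0) [1218.2826  262.4319]
0 (0.105, -0.1725, 0) [ 73.6296 395.6701]
0 (0.08, 0.16, 0.07) [1187.6338   38.8449]
0 (0.08, -0.16, 0.07) [104.4881 159.7708]
1 (0.08, 0.16, 0) [630.4654 307.9146]
1 (0.08, -0.16, 0) [-418.6099  428.6574]
1 (0.105, 0.1725, 0) [698.2826 362.4319]
1 (0.105, -0.1725, 0) [-446.3704  495.6701]
1 (0.08, 0.16, 0.07) [667.6338 138.8449]
1 (0.08, -0.16, 0.07) [-415.5119  259.7708]
0 (0.08, 0.16, 0.0785) [98.8592 86.5327]
0 (0.08, -0.16, 0.0785) [924.2501 131.2517]
0 (-0.08, 0.16, 0.0785) [ 68.2892 499.9412]
0 (-0.08, -0.16, 0.0785) [900.7088 545.4794]
0 (0.105, 0.1725, 0) [122.2202  49.3255]
0 (0.105, -0.1725, 0) [963.3509  94.8562]
0 (-0.105, 0.1725, 0) [ 84.4668 562.8385]
0 (-0.105, -0.1725, 0) [934.5019 609.4072]
1 (0.08, 0.16, 0.0785) [-341.1408   86.5327]
1 (0.08, -0.16, 0.0785) [484.2501 131.2517]
1 (-0.08, 0.16, 0.0785) [-371.7108  499.9412]
1 (-0.08, -0.16, 0.0785) [460.7088 545.4794]
1 (0.105, 0.1725, 0) [-317.7798   49.3255]
1 (0.105, -0.1725, 0) [523.3509  94.8562]
1 (-0.105, 0.1725, 0) [-355.5332  562.8385]
1 (-0.105, -0.1725, 0) [494.5019 609.4072]
```

View pics/s18c.png

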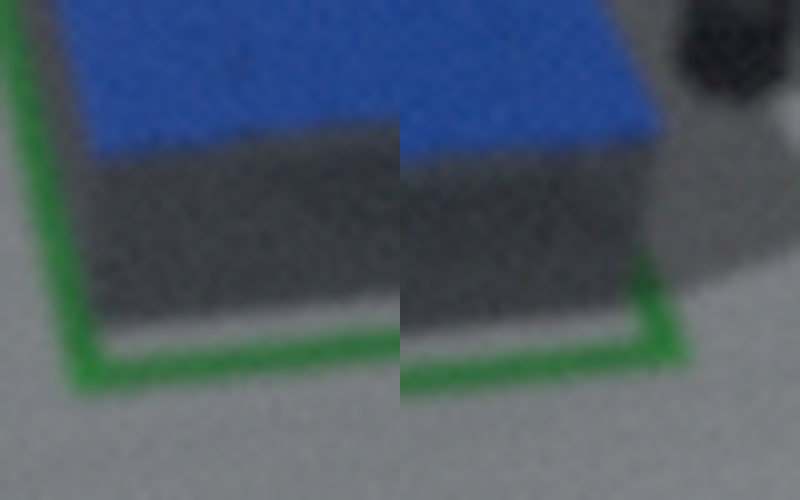

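View pics/t18c.png

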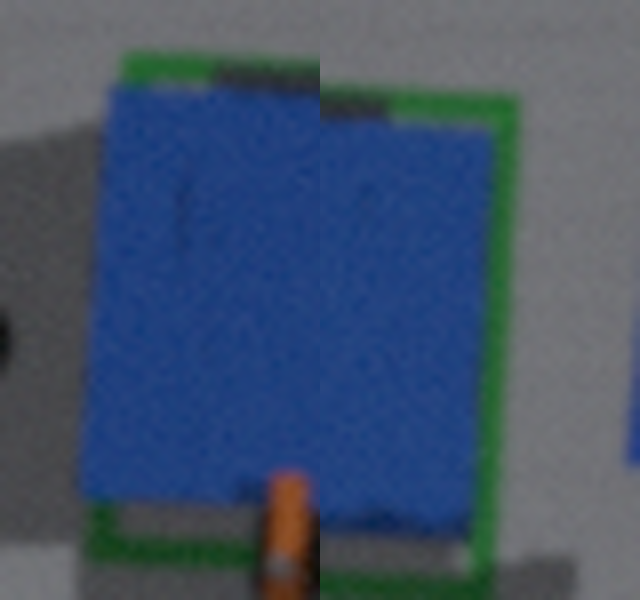

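Call:
arm_command(moves=[[[0.01,0.06,0],0,0],[[0.02,0.12,0],0,0],[[0.03,0.18,0],0,0],[[0.04,0.24,0],0,0],[[0.05,0.3,0],0.3,0],[[0.05,0.36,0],0.3,0],[[0.05,0.405,-0.04],0.3,0],[[0.05,0.405,-0.09],0.3,0]])

```text
t: 48.72
ee_pos: [0.5385, 0.2066, 0.1608]
orientation: [-3.14, -0.004, -0.035]
contact_force: [0.0, -0.5, 0.1]
opening: 0.0427
```

Call:
arm_command(moves=[[[0,0,0],0,0],[[0,0,-0.02],0,0],[[0,0,-0.04],0,0],[[0,0,-0.05],0,0],[[0,0,-0.053],0,0],[[0,0,-0.053],0,0]])

```text
t: 49.48
ee_pos: [0.5392, 0.2014, 0.1073]
orientation: [-3.141, -0.0, -0.042]
contact_force: [-0.3, 0.4, 0.1]
opening: 0.0425
```

Call:
arm_command(moves=[[[0,0,0],0,1],[[0,0,0],0,1],[[0,0,0],0,1],[[0,0,0],0,1],[[0,0,0],0,1]])

```text
t: 50.1
ee_pos: [0.5395, 0.2008, 0.1082]
orientation: [3.14, -0.001, -0.042]
contact_force: [-1.1, -5.9, 4.2]
opening: 0.0149
```

Call:
arm_command(moves=[[[0,0.001,0],0,1],[[0,0.002,0],0,1],[[0,0.002,0],0,1],[[0,0.002,0],0,0],[[0,0.002,0],0,0],[[0,0.002,0.005],0,0],[[0,0.002,0.04],0,0],[[0,0.002,0.09],0,0]])

```text
t: 51.1
ee_pos: [0.5376, 0.2036, 0.1963]
orientation: [3.141, 0.004, -0.042]
contact_force: [0.3, 0.4, 0.4]
opening: 0.0428
```

Call:
arm_command(moves=[[[-0.02,-0.05,0.04],0,0],[[-0.04,-0.11,0.05],0,0],[[-0.05,-0.17,0.05],0,0],[[-0.05,-0.23,0.05],0,0],[[-0.05,-0.29,0.05],0,0],[[-0.05,-0.35,0.05],0,0],[[-0.05,-0.41,0.05],0,0],[[-0.05,-0.42,0.05],0,0]])

```text
t: 52.1
ee_pos: [0.4886, -0.2193, 0.2473]
orientation: [3.141, -0.0, -0.046]
contact_force: [1.4, 0.4, -0.3]
opening: 0.0428
```

Run:
```python
from meas import *
import st; st.p()
A={"t19":[(130,160),(225,160)],"s19":[(270,195),(362,185)]}
s=shot("top","t19"); d=s["img"][:,:,::-1]
cv2.imwrite("pics/t19c.png",np.hstack([cv2.resize(d[y:y+75,x:x+40],(320,600),interpolation=cv2.INTER_CUBIC) for x,y in A["t19"]]))
s=shot("scene","s19"); d=s["img"][:,:,::-1]
cv2.imwrite("pics/s19c.png",np.hstack([cv2.resize(d[y:y+50,x:x+40],(400,500),interpolation=cv2.INTER_CUBIC) for x,y in A["s19"]]))
for n in("t18","t19","s18","s19"): print(n,lid(load(n),None))
```

```text
t 52.1 pos [ 0.4886 -0.2193  0.2473] rpy [180.   -0.   -2.7] F [ 1.4  0.4 -0.3] op 0.0428
t18 ((538.5346069335938, 198.36752319335938), (319.5777893066406, 160.8302001953125), 87.51033782958984)
t19 ((538.5098266601562, 201.63394165039062), (319.5781555175781, 160.43228149414062), 87.62690734863281)
s18 ((540.4607543945312, 196.36520385742188), (319.4805603027344, 164.67190551757812), 87.3813705444336)
s19 ((540.7236328125, 199.44667053222656), (319.2374267578125, 164.3710174560547), 87.50872039794922)
```

View pics/t19c.png

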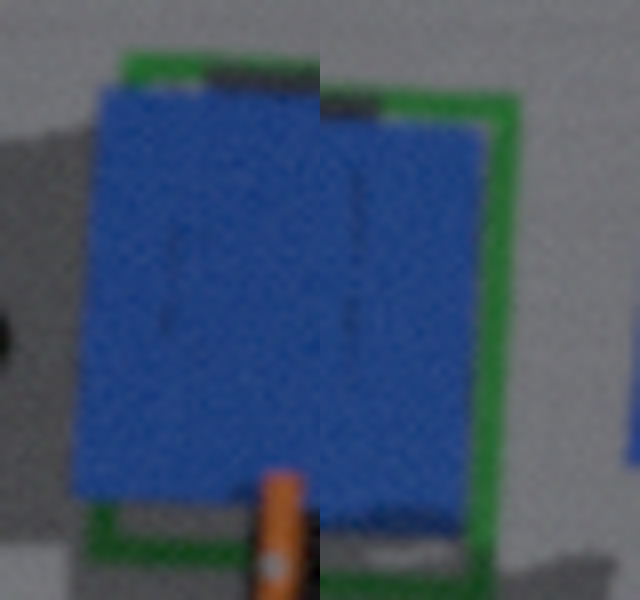

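View pics/s19c.png

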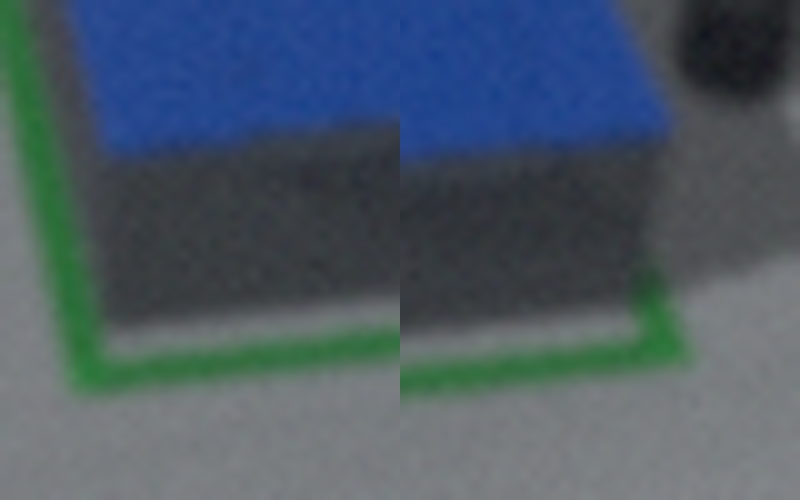

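View pics/t19.png

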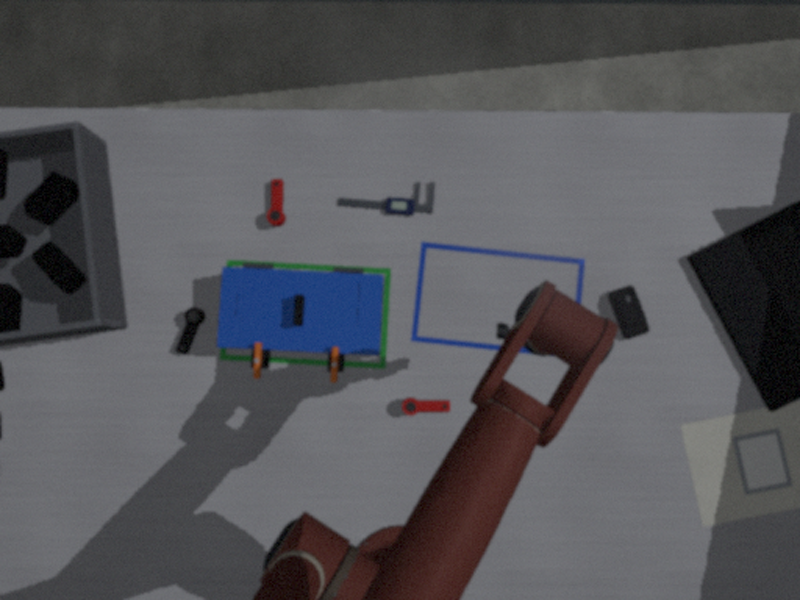

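```bash
python3 -c "
from h import *
import st; st.p(); print(hand_in())"
```

```text
t 52.2 pos [ 0.4888 -0.217   0.2471] rpy [-180.    -0.    -2.5] F [ 0.8  0.7 -0.5] op 0.0427
the job is handed in; nothing more can be done
None
```

The job is done and handed in at 52.2 s. All five white brackets are in the case and the lid is shut. Both turnbuttons are turned across the lid's edge. The case was slid by the lid's handle, without lifting, into the green frame.

- **Brackets:** the last picture before the lid was shut shows all five side by side in the case. The bench had only these five.
- **Lid:** I pressed it down until the wrist read about 15 N, at the height a fully shut lid should have.
- **Turnbuttons:** they measured about 91° each in the top picture.
- **Case position:** after the first slide the case stood about 3 to 4 mm short in y, so I gripped the handle again and nudged it.
    - In y, the case is within about 1 mm of the frame's centre.
    - In x, the two cameras disagree. The top camera shows it 1 to 2 mm off. The scene camera's lid fit shows about 6 mm, but I judged that fit biased by the visible lid edge. The case's base corners, in that camera's picture just before the nudge, line up with the frame.
    - The case is turned within about 0.4° of the frame.
- **Other things:** the black bracket, mouse, caliper and red look-alikes appear unmoved in the last top picture, with the arm clear of everything.

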